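Restock the table caddy for dinner service

ROBOT

A 7-joint arm with a two-finger parallel gripper is mounted at the origin on the work surface; the furniture and walls round the work are solid. World frame = base frame: x ahead of the robot, y to its left, z up, the work surface at z = 0. Lengths are in m, angles in rad, forces in N, time in s.
With the tool pointing down it reaches from about 0.35 to 0.9 m from the base axis. Payload 8.1 kg.
Tool frame: the origin (TCP) lies midway between the tips of the shut fingers; the grasp point (between the pads) lies 19 mm behind it; z points along the fingers, y is the direction in which the jaws open and shut (so a half turn about z gives the same grasp; the last joint's range is limited). The gripper opens to 92 mm and grips with 3 to 60 N. Pads are 19 mm wide; open, the fingers measure 130 mm over their backs; the gripper's body (75 mm by 190 mm) begins 47 mm behind the grasp point.
Start: joints at [-1.422, 0.434, 0.025, 1.573, -0.012, 1.134, -0.075], TCP at [0.156, 0.605, 0.227] pointing down, gripper open.
Joint ranges: [-2.62, 2.62], [-0.44, 2.09], [-1.27, 1.32], [0.08, 2.57], [-1.32, 4.46], [0.12, 2], [-2.74, 2.74]. Speed limits (rad/s): [2.22, 2.22, 3.01, 3.01, 3.14, 3.14, 3.14].

INTERFACE

Orientations are given as a unit quaternion [w, x, y, z].
In Python, from cell import readout, snapshot, job gives the robot as it stands. The module is installed in compiled form; this text tells all that it offers.
- The arm moves only by the tool step_arm, never from a script. Its argument "series" is text: rows parted by semicolons, each of 7 numbers parted by spaces: the shift along the tool's x, y, z in cm, then the turn, a rotation vector about the tool's x, y, z in degrees, then the closure in counts, from 0 (fully open) to 255 (shut). In form: dx dy dz rx ry rz jaw; .... A call has 1 to 20 rows; each row is the pose to reach, as a shift and turn from the pose commanded when the call began, along the tool's axes at that moment; what a row does not reach only later rows make up. A row lasts 1/8 s, in which the tool goes at most 62.5 mm and 10.7 degrees, less where a joint would pass 70% of its speed; a pose out of reach is approached as far as the arm can. A call with a gripper value outside its range is refused whole. The fingers move at their own pace and stop on an object; "newtons" is the grip in N (left out, the last holds). Time passes only in rows, so rows that repeat a pose let the fingers close. It gives the time, the measured TCP pose, the force and the opening at its end, in the units of the state.
- readout.get_state(): the state, without advancing time (a new reading comes with each control period).
- snapshot(name): name is "scene" or "top"; returns a dict with "color" (480x640x3 uint8, blue, green, red), "z_map" (480x640 float32, m along the optical axis (not along the pixel's ray), 0 where there is no reading), "fx", "fy", "cx", "cy" (pixels), "rvec" (rotation vector, rad) and "tvec" (3), from world to camera coordinates, as OpenCV has them. Camera axes: x right, y down, z forward; pixel columns grow to the right and rows downward; lengths in m; the calibration is good to about 2 mm. A picture is of the moment at which its call begins.
- job.job_done(): hands the job in, once; it reports no verdict.
The state is a dict: "clock": time; "joint_positions": joint angles; "qvel": joint speeds; "joint_efforts": joint torques, N m; "tool_pos": TCP position; "tcp_rot": TCP orientation; "wrist_force": force on the tool from outside, world axes, zero at the start; "wrist_torque": the same for the moment, N m; "opening": finger opening in m.
Only numpy, scipy, OpenCV 4.12 (cv2) and the standard library are available. Lean on these libraries where they do the work, as an engineer would, in place of code of your own. Each camera call takes 0.05 s, during which the arm holds its last target.

TASK

Restock the oak table caddy for dinner: stand the wooden pepper mill and the ochre mustard bottle in its back row, along the high back wall, and the red screw-capped chilli jar and the steel shaker in its low front row, one piece to a compartment, each upright on the caddy's floor. The pale mayonnaise bottle has to go back to the fridge and the wide red lidded sauce pot is kitchen stock, so leave both, and the glasses, where they are. Set the pieces down, do not drop them.

Things in the scene. Friction and masses are not known exactly. Their poses are not given: they have to be found in the camera images.
- caddy: loose open oak caddy, 1.3 kg, 182 (x) by 192 mm (y), handles to y +-116; origin: centre of underside, +x to the back wall (78 mm high); front wall 50, cheeks 50 rising to 76 at the back, dividers 46 high, all 8 thick; floor 8 thick. Compartment centres: front row (-0.041, +-0.046), 84 x 84 mm; back row (0.046, +-0.046), 74 (x) x 84 mm
- pepper_mill: dark brown turned wooden pepper mill, 56 mm across the foot, 217 mm high, 0.33 kg; 47 mm across its upper bulb, 135 to 175 mm above the foot, a good place to grip; the head does not turn. Stands upright; origin at the centre of its underside, z up along its axis; round, so its yaw has no meaning. 
- mustard_bottle: ochre (dark yellow-brown) squeeze bottle with a pointed nozzle, 50 mm across, 158 mm high, 0.22 kg; the body reaches to 105 mm above its underside, then a 38 mm cap to 122 mm, then a 16 mm nozzle; rigid; shorter than the pale one. Stands upright; origin at the centre of its underside, z up along its axis; round, so its yaw has no meaning. 
- chilli_jar: red spice jar with a pale steel screw cap, 58 mm across, 94 mm high, 0.19 kg; straight body to 78 mm, cap 52 mm across above it, fixed. Stands upright; origin at the centre of its underside, z up along its axis; round, so its yaw has no meaning. 
- steel_shaker: pale, almost white steel shaker with a perforated domed top, 64 mm across the foot, 68 mm from 70 to 98 mm above it, 104 mm high, 0.21 kg. Stands upright; origin at the centre of its underside, z up along its axis; round, so its yaw has no meaning. 
- mayo_bottle: look-alike, to be left: pale cream squeeze bottle with a pointed nozzle, 48 mm across, 206 mm high, loose. Stands upright; origin at the centre of its underside, z up along its axis; round, so its yaw has no meaning. 
- sauce_pot: look-alike, to be left: red-brown tapered sauce pot with a flat cream press lid, 84 mm across the lid, 122 mm high, loose. Stands upright; origin at the centre of its underside, z up along its axis; round, so its yaw has no meaning. 
- wine_glass_a: clear wine glass, to be left, 80 mm across, 201 mm high, loose, at the far left. Stands upright; origin at the centre of its underside, z up along its axis; round, so its yaw has no meaning. 
- wine_glass_b: clear wine glass, to be left, 80 mm across, 201 mm high, loose, at the far right. Stands upright; origin at the centre of its underside, z up along its axis; round, so its yaw has no meaning. 
- tumbler: clear water tumbler, to be left, 81 mm across, 92 mm high, loose, at the far middle. Stands upright; origin at the centre of its underside, z up along its axis; round, so its yaw has no meaning. 
Things that resemble listed ones, but are neither listed nor needed, are in the scene too. Leave any blue look-alike of the chilli_jar alone.

How it is judged:
By the outcome, as a careful person would: the job done as asked, in the order asked, and still so for the second after the job is handed in, with the robot touching nothing.
It also fails if it takes over 104 s, if anything falls off the work surface, if the arm or the gripper's body presses on something with over 40 N, if the wrist force passes 120 N, or if a joint passes its speed limit or range.

## Working session

There is one attempt and no reset: what is moved stays moved. The work goes in short steps, Python scripts to look and compute and a tool call to move; the robot and the scene stay as the last step left them, time stands still between calls to the robot, and variables do not carry over. Pictures are saved under pics/ and viewed, and the job is handed in when it is done.

Besides the shell and the picture viewer there is one more tool, called after "Request:" by a JSON object that holds its "api" and its "payload", one argument or row to a line. step_arm: Moves the arm, as the interface text tells. Its arguments: {"type":"object","properties":{"series":{"type":"string"},"newtons":{"type":"number"}},"required":["series"]}

```bash
mkdir -p pics; ls
python3 - <<'E'
from cell import readout, snapshot
import cv2,numpy as np
s=readout.get_state()
print({k:np.round(v,4).tolist() for k,v in s.items()})
for n in("scene","top"):
    d=snapshot(n); cv2.imwrite(f"pics/{n}0.png",d["color"]); np.save(f"{n}0.npy",d,allow_pickle=True)
    R=cv2.Rodrigues(np.array(d["rvec"],float))[0]; print(n,d["fx"],d["fy"],d["cx"],d["cy"],-R.T@np.array(d["tvec"]).ravel(),R.round(3).tolist())
E
```

```text
pics
{'clock': 0.0, 'joint_positions': [-1.4216, 0.4352, 0.025, 1.574, -0.0116, 1.134, -0.0751], 'qvel': [-0.0017, 0.0003, 0.0006, -0.0006, 0.0012, 0.001, 0.0005], 'joint_efforts': [0.0003, -66.7845, 0.9852, -31.4455, -0.0606, 0.0426, 0.0002], 'tool_pos': [0.1556, 0.6048, 0.226], 'tcp_rot': [-0.0, 0.1256, 0.9921, -0.0008], 'wrist_force': [-0.183, 0.1281, 0.0073], 'wrist_torque': [0.0346, 0.0072, -0.0066], 'opening': 0.0918}
scene 502.0336496183788 502.0336496183788 315.9843526210422 243.0964296673281 [-0.20513664 -0.84517196  0.55233173] [[0.745, -0.667, -0.026], [-0.289, -0.287, -0.913], [0.601, 0.688, -0.407]]
top 559.2366637164546 559.2366637164546 323.1870680829082 248.40647226246261 [0.3909656  0.0141414  1.18239487] [[0.021, -1.0, 0.021], [-0.987, -0.024, -0.159], [0.16, -0.017, -0.987]]
```

View pics/scene0.png

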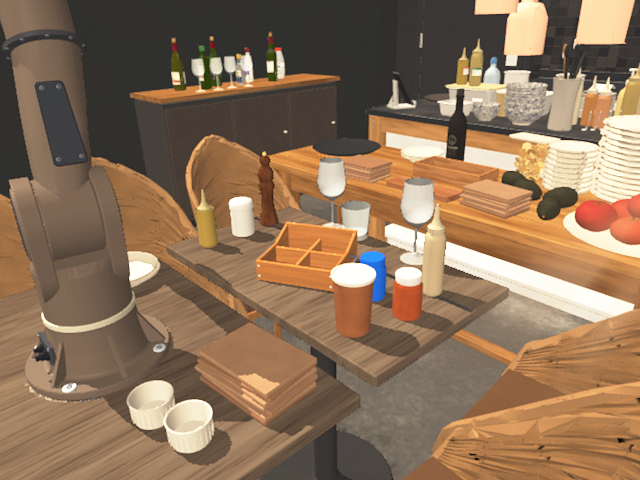

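View pics/top0.png

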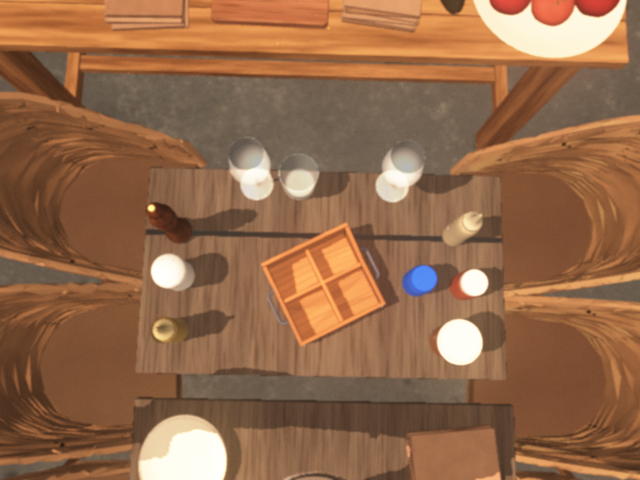

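The top view shows the caddy at the centre, about (323,285). The mill (178,230), shaker (175,272) and mustard (170,330) are on the left. The mayo (460,228), blue jar (420,280), red jar (468,284) and pot (459,342) are on the right. Next I'll measure them.

```bash
cat > h.py <<'E'
import numpy as np, cv2
from scipy.spatial.transform import Rotation as Ro
def load(f): return np.load(f,allow_pickle=True).item()
def cloud(d):
    z=d["z_map"];v,u=np.mgrid[:480,:640]
    P=np.stack([(u-d["cx"])/d["fx"]*z,(v-d["cy"])/d["fy"]*z,z],-1)
    R=Ro.from_rotvec(np.ravel(d["rvec"])).as_matrix()
    W=(P-np.ravel(d["tvec"]))@R; W[z==0]=np.nan
    return W
def ray(d,u,v,h):
    R=Ro.from_rotvec(np.ravel(d["rvec"])).as_matrix();C=-R.T@np.ravel(d["tvec"])
    r=R.T@np.array([(u-d["cx"])/d["fx"],(v-d["cy"])/d["fy"],1]);return C+r*(h-C[2])/r[2]
def circ(p):  # kasa circle
    A=np.c_[2*p,np.ones(len(p))];s=np.linalg.lstsq(A,(p**2).sum(1),rcond=None)[0]
    return s[0],s[1],np.sqrt(s[2]+s[0]**2+s[1]**2)
E
python3 - <<'E'
from h import *
T=load("top0.npy");S=load("scene0.npy");WT=cloud(T);WS=cloud(S)
print("table z",np.nanmedian(WT[350:370,200:400,2]),np.nanmedian(WT[175:185,330:370,2]), np.nanmedian(WT[405:420,200:400,2]))
print("table corners",[WT[v,u].round(3).tolist() for u,v in((155,175),(495,180),(140,370),(500,372))])
boxes={"mill":(145,200,195,245),"shaker":(148,252,196,294),"mustard":(150,316,192,346),"mayo":(440,208,486,250),"blue":(402,262,440,298),"red":(449,266,492,302),"pot":(430,316,486,366),"ga":(226,136,276,202),"gb":(374,136,428,202),"tumb":(276,152,322,202)}
for n,(a,b,c,e) in boxes.items():
    P=WT[b:e,a:c].reshape(-1,3);P=P[P[:,2]>.02]; top=np.nanmax(P[:,2])
    ctr=np.nanmean(P[:,:2],0)
    Q=WS.reshape(-1,3);Q=Q[(np.hypot(*(Q[:,:2]-ctr).T)<.07)&(Q[:,2]>.01)&(Q[:,2]<.3)]
    print(n,"topview",np.round(np.nanmedian(P[P[:,2]>top-.012],0),3),round(float(top),3),len(P),"scene ztop",np.round(np.nanmax(Q[:,2]),3) if len(Q) else None,len(Q))
    A=np.r_[P,Q]
    for lo in np.arange(.02,.22,.025):
        k=A[(A[:,2]>lo)&(A[:,2]<lo+.025)]
        if len(k)>25: print("   ",round(lo,3),len(k),np.round(circ(k[:,:2]),4))
E
```

```text
table z 0.0005717048899600983 0.0006114016924918737 0.000505067594992764
table corners [[0.735, 0.363, -0.0], [0.744, -0.381, 0.001], [0.32, 0.365, -0.0], [0.331, -0.38, -0.0]]
mill topview [0.612 0.3   0.216] 0.222 1029 scene ztop 0.216 926
    0.02 324 [0.6104 0.2993 0.0214]
    0.045 218 [0.5937 0.285  0.0174]
    0.07 151 [0.5947 0.2858 0.0153]
    0.095 148 [0.5822 0.2838 0.0245]
    0.12 217 [0.6093 0.2983 0.0177]
    0.145 372 [0.6101 0.2988 0.0189]
    0.17 183 [0.6107 0.2996 0.0132]
    0.195 276 [0.6107 0.2994 0.0103]
shaker topview [0.516 0.295 0.103] 0.111 1169 scene ztop 0.105 817
    0.02 272 [0.5203 0.3014 0.0388]
    0.045 277 [0.5141 0.2937 0.0304]
    0.07 334 [0.5147 0.2948 0.0331]
    0.095 1023 [0.5156 0.2936 0.023 ]
mustard topview [0.403 0.293 0.157] 0.161 790 scene ztop 0.156 783
    0.02 245 [0.4004 0.2934 0.0241]
    0.045 243 [0.4001 0.2933 0.0236]
    0.07 341 [0.401  0.2941 0.0237]
    0.095 541 [0.4006 0.2941 0.019 ]
    0.12 101 [0.4013 0.2929 0.0066]
    0.145 40 [0.4013 0.2933 0.0038]
mayo topview [ 0.617 -0.284  0.203] 0.208 848 scene ztop 0.205 1534
[... 1308 characters left out ...]
0346]
    0.195 211 [0.7198 0.14   0.0326]
gb topview [ 0.714 -0.15   0.199] 0.206 1631 scene ztop 0.201 1515
    0.02 29 [ 0.72   -0.1552  0.0027]
    0.07 30 [ 0.7137 -0.1603  0.0071]
    0.095 595 [ 0.7209 -0.1569  0.0289]
    0.12 630 [ 0.7222 -0.1543  0.0393]
    0.145 728 [ 0.7229 -0.1544  0.0383]
    0.17 830 [ 0.7223 -0.1549  0.0348]
    0.195 260 [ 0.7224 -0.1545  0.0327]
tumb topview [0.728 0.046 0.092] 0.098 865 scene ztop 0.2 1237
    0.02 404 [0.7196 0.0477 0.0354]
    0.045 528 [0.7198 0.0477 0.0376]
    0.07 738 [0.7198 0.0474 0.039 ]
    0.095 61 [0.7159 0.0639 0.0449]
    0.12 105 [0.7173 0.1249 0.0252]
    0.145 112 [0.7163 0.1196 0.0203]
    0.17 103 [0.7171 0.1224 0.0192]
```

Run:
```python
from h import *
for n in("top","scene"):
    d=load(n+"0.npy");W=cloud(d)
    b=(slice(215,355),slice(250,395)) if n=="top" else (slice(215,300),slice(245,370))
    P=W[b].reshape(-1,3)
    for lo,hi in((.04,.049),(.049,.055),(.055,.07),(.07,.085)):
        k=P[(P[:,2]>lo)&(P[:,2]<hi)][:,:2].astype(np.float32)
        if len(k)<10: continue
        r=cv2.minAreaRect(k);print(n,lo,hi,len(k),np.round(r[0],4),np.round(r[1],4),r[2], np.mean(k,0).round(3))
    m=P[(P[:,2]>.003)&(P[:,2]<.014)];print("floor",np.median(m,0))
    im=cv2.resize(d["color"][b],None,fx=4.5,fy=4.0);cv2.imwrite(f"pics/cad_{n}.png",im)
```

```text
top 0.04 0.049 920 [ 0.5009 -0.0159] [0.1748 0.2085] 27.485584259033203 [ 0.494 -0.013]
top 0.049 0.055 689 [ 0.4981 -0.0097] [0.1739 0.1917] 27.438148498535156 [ 0.468 -0.026]
top 0.055 0.07 281 [ 0.4981 -0.0097] [0.1737 0.1923] 27.291820526123047 [0.553 0.016]
top 0.07 0.085 473 [0.5681 0.0267] [0.0375 0.1903] 29.85536766052246 [0.575 0.032]
floor [ 0.50189456 -0.00532765  0.00772044]
scene 0.04 0.049 1119 [0.5377 0.092 ] [0.3569 0.3354] 28.8837833404541 [ 0.502 -0.003]
scene 0.049 0.055 389 [0.5162 0.0768] [0.3134 0.3316] 30.547025680541992 [0.547 0.022]
scene 0.055 0.07 620 [0.5667 0.1079] [0.2002 0.333 ] 30.379018783569336 [0.594 0.032]
scene 0.07 0.085 370 [ 0.485  -0.0727] [0.4705 0.2152] 43.07294464111328 [ 0.567 -0.016]
floor [0.48127466 0.00390651 0.0089247 ]
```

```bash
cat >> h.py <<'E'
def caddyfit(f="top0.npy",box=(slice(205,365),slice(240,405))):
    d=load(f);W=cloud(d);P=W[box].reshape(-1,3);P=P[np.isfinite(P[:,2])]
    c=np.array([.4985,-.0095])
    best=None
    for it in range(3):
        out=[]
        for yaw in np.arange(24,32,.25):
            a=np.radians(yaw);R=np.array([[np.cos(a),-np.sin(a)],[np.sin(a),np.cos(a)]])
            L=(P[:,:2]-c)@R
            k=L[(P[:,2]>.042)&(P[:,2]<.088)&(abs(L[:,1])<.1)]
            # sharpness of x and y histograms
            s=sum((np.histogram(k[:,i],bins=np.arange(-.12,.12,.003))[0].astype(float)**2).sum() for i in(0,1))
            out.append((s,yaw))
        yaw=max(out)[1]
    a=np.radians(yaw);R=np.array([[np.cos(a),-np.sin(a)],[np.sin(a),np.cos(a)]])
    return c,yaw,(P[:,:2]-c)@R,P[:,2]
E
python3 - <<'E'
from h import *
c,yaw,L,z=caddyfit();print(yaw)
k=(z>.042)&(z<.088)
for i in(0,1):
    h,e=np.histogram(L[k&(abs(L[:,1-i])<.1)][:,i],bins=np.arange(-.12,.124,.004));print([(round(x+.002,3),int(n)) for x,n in zip(e,h)])
f=(z<.015)
for i in(0,1):
    h,e=np.histogram(L[f&(abs(L[:,0])<.085)&(abs(L[:,1])<.09)][:,i],bins=np.arange(-.1,.104,.004));print("floor",[(round(x+.002,3),int(n)) for x,n in zip(e,h)])
# red jar
T=load("top0.npy");S=load("scene0.npy")
for d in(T,S):
    W=cloud(d);k=(np.hypot(W[...,0]-.508,W[...,1]+.303)<.045)&(W[...,2]>.015)
    im=d["color"].astype(int);red=k&(im[...,2]>im[...,0]+40)
    P=W[red];print("red",len(P),circ(P[(P[:,2]<.075)][:,:2]))
    P=W[k&(W[...,2]>.088)];print("cap",len(P),P.mean(0),(P.min(0)+P.max(0))/2, (P.max(0)-P.min(0)))
    W2=W[(np.hypot(W[...,0]-.515,W[...,1]-.294)<.06)&(W[...,2]>.065)&(W[...,2]<.098)]
    print("shaker",len(W2),circ(W2[:,:2]))
E
```

```text
27.5
[(np.float64(-0.118), 0), (np.float64(-0.114), 0), (np.float64(-0.11), 0), (np.float64(-0.106), 0), (np.float64(-0.102), 0), (np.float64(-0.098), 0), (np.float64(-0.094), 0), (np.float64(-0.09), 2), (np.float64(-0.086), 170), (np.float64(-0.082), 199), (np.float64(-0.078), 21), (np.float64(-0.074), 29), (np.float64(-0.07), 23), (np.float64(-0.066), 24), (np.float64(-0.062), 26), (np.float64(-0.058), 24), (np.float64(-0.054), 26), (np.float64(-0.05), 24), (np.float64(-0.046), 26), (np.float64(-0.042), 25), (np.float64(-0.038), 25), (np.float64(-0.034), 25), (np.float64(-0.03), 24), (np.float64(-0.026), 25), (np.float64(-0.022), 22), (np.float64(-0.018), 25), (np.float64(-0.014), 22), (np.float64(-0.01), 25), (np.float64(-0.006), 25), (np.float64(-0.002), 21), (np.float64(0.002), 38), (np.float64(0.006), 184), (np.float64(0.01), 167), (np.float64(0.014), 22), (np.float64(0.018), 22), (np.float64(0.022), 24), (np.float64(0.026), 28), (np.float64(0.03), 24), (np.float64(0.034), 26), (np.float64(0.038), 21), (np.float64(0.042), 25), (np.float64(0.046), 27), (np.float64(0.05), 26), (n
[... 4509 characters left out ...]
, (np.float64(0.098), 0)]
red 387 (np.float64(0.5072512489015455), np.float64(-0.30308393868409855), np.float64(0.027989122402910894))
cap 559 [ 0.50706641 -0.30265946  0.0945664 ] [ 0.50778916 -0.30308292  0.0945528 ] [0.05199118 0.05175465 0.01307582]
shaker 235 (np.float64(0.5166560835664182), np.float64(0.2949225590109017), np.float64(0.032101082299689554))
red 894 (np.float64(0.503822517861139), np.float64(-0.3052283009668336), np.float64(0.027399540675167058))
cap 312 [ 0.50084019 -0.30802876  0.09295692] [ 0.50329179 -0.3049376   0.09199972] [0.05207884 0.05144897 0.00756049]
shaker 283 (np.float64(0.5116300889690029), np.float64(0.29162043097428436), np.float64(0.029578332918200466))
```

View pics/cad_top.png

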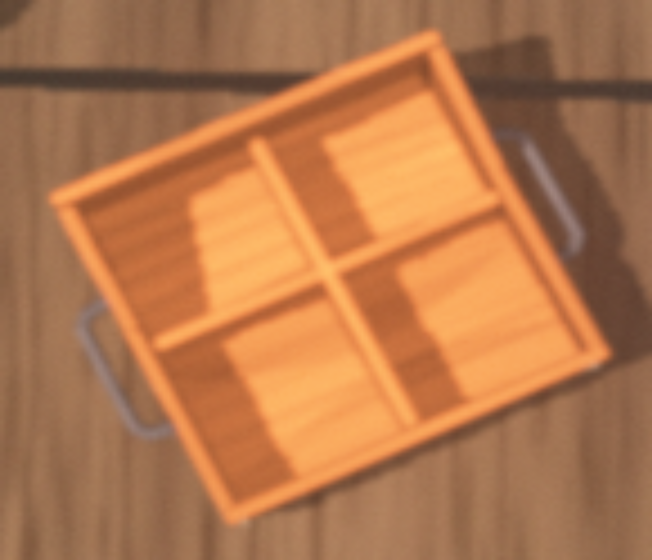

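View pics/cad_scene.png

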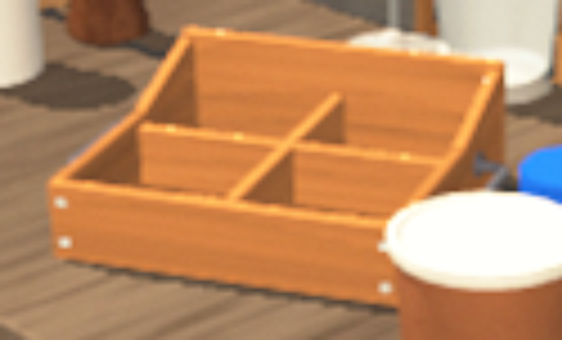

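```bash
cat >> h.py <<'E'
def go(x,y,z,ang):
    from cell import readout
    s=readout.get_state();q=s["tcp_rot"];R0=Ro.from_quat([q[1],q[2],q[3],q[0]]);M=R0.as_matrix()
    cur=np.degrees(np.arctan2(M[1,1],M[0,1]));
    a=np.radians(ang);Y=np.array([np.cos(a),np.sin(a),0]);Z=np.array([0,0,-1.]);X=np.cross(Y,Z)
    Rt=Ro.from_matrix(np.c_[X,Y,Z])
    d=R0.inv().apply(np.array([x,y,z])-s["tool_pos"])*100
    rv=np.degrees((R0.inv()*Rt).as_rotvec())
    print("t",round(s["clock"],2),"pos",np.round(s["tool_pos"],4),"ang %.1f"%cur,"f",np.round(s["wrist_force"],1),"open",round(s["opening"],4),"q",np.round(s["joint_positions"],2))
    print("  -> d cm",np.round(d,2),"rot",np.round(rv,1), "rows", np.linalg.norm(d)/6.25, np.linalg.norm(rv)/10.7)
E
python3 -c "
from h import *
go(.610,.2985,.28,27.5)
go(.610,.2985,.155,27.5)"
```

```text
t 0.1 pos [0.1556 0.6049 0.226 ] ang 75.6 f [0.5 0.3 1. ] open 0.0918 q [-1.42  0.44  0.02  1.57 -0.01  1.13 -0.08]
  -> d cm [-51.64 -18.36  -5.37] rot [-0.1  0.  48.1] rows 8.810288242240421 4.4927032048504065
t 0.1 pos [0.1556 0.6049 0.226 ] ang 75.6 f [0.5 0.3 1. ] open 0.0918 q [-1.42  0.44  0.02  1.57 -0.01  1.13 -0.08]
  -> d cm [-51.64 -18.34   7.13] rot [-0.1  0.  48.1] rows 8.841195643104353 4.4927032048504065
```

Request:
{"api": "step_arm", "payload": {
  "series": "-3 -1 -5.4 0 0 5 0; -9 -3 -5.4 0 0 10 0; -15 -5 -5.4 0 0 17 0; -21 -7.5 -5.4 0 0 24 0; -27 -9.5 -5.4 0 0 31 0; -33 -11.5 -5.4 0 0 38 0; -38 -13.5 -5.4 0 0 44 0; -43 -15.3 -5.4 0 0 48 0; -47 -17 -5.4 0 0 48 0; -50 -18 -5.4 0 0 48 0; -51.6 -18.4 -5.4 0 0 48 0; -51.6 -18.4 -5.4 0 0 48 0; -51.6 -18.4 -5.4 0 0 48 0",
  "newtons": 25
}}

```text
clock: 1.72
tool_pos: [0.6084, 0.3001, 0.2806]
tcp_rot: [-0.001, 0.517, 0.856, 0.0]
wrist_force: [-0.6, 0.1, -0.3]
opening: 0.0921
```

```bash
python3 -c "
from h import *
go(.610,.2985,.155,27.5)
from cell import snapshot
d=snapshot('scene');cv2.imwrite('pics/s1.png',d['color']);d=snapshot('top');cv2.imwrite('pics/t1.png',d['color'])"
```

```text
t 1.73 pos [0.6084 0.3001 0.2806] ang 27.7 f [-0.6  0.1 -0.3] open 0.0921 q [-0.76  0.5   0.36  1.37 -0.18  1.3   0.09]
  -> d cm [-0.23  0.08 12.55] rot [-0.  -0.1  0.2] rows 2.009181760261501 0.018321767030069037
```

View pics/s1.png

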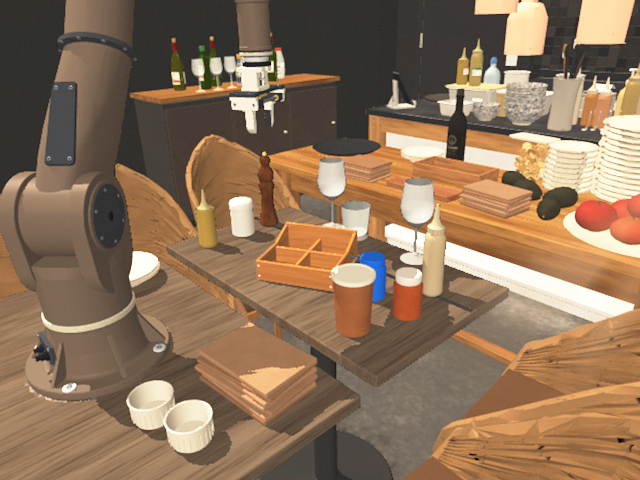

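View pics/t1.png

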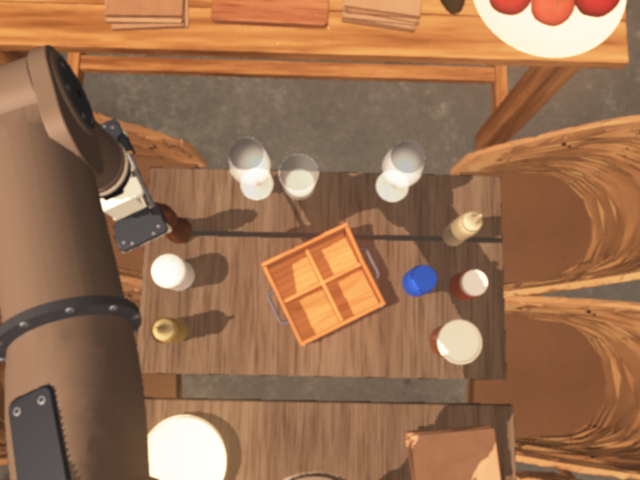

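```bash
cat >> h.py <<'E'
def proj(f,p):
    d=load(f);return cv2.projectPoints(np.array([p],float),np.ravel(d["rvec"]),np.ravel(d["tvec"]),np.array([[d["fx"],0,d["cx"]],[0,d["fy"],d["cy"]],[0,0,1]]),None)[0].ravel().round(1)
E
python3 -c "
from h import *
for f in('scene0.npy','top0.npy'): print(proj(f,[.6084,.3001,.2806]),proj(f,[.610,.2985,.216]))
im=cv2.imread('pics/s1.png')[60:240,200:330];cv2.imwrite('pics/s1c.png',cv2.resize(im,None,fx=3.2,fy=3.2))
im=cv2.imread('pics/t1.png')[110:260,90:230];cv2.imwrite('pics/t1c.png',cv2.resize(im,None,fx=4,fy=4))
"
```

```text
[261.4 128.9] [263.9 151.9]
[140.8 201.2] [152.8 209.2]
```

View pics/s1c.png

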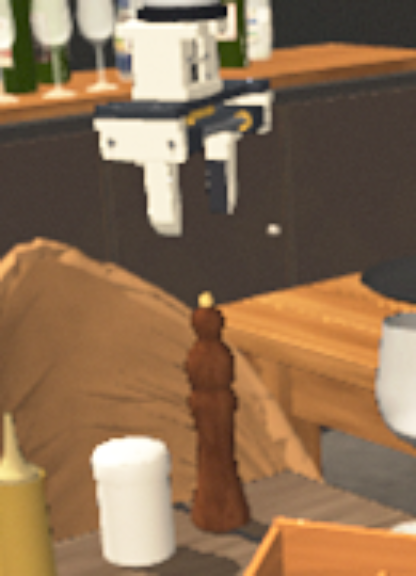

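View pics/t1c.png

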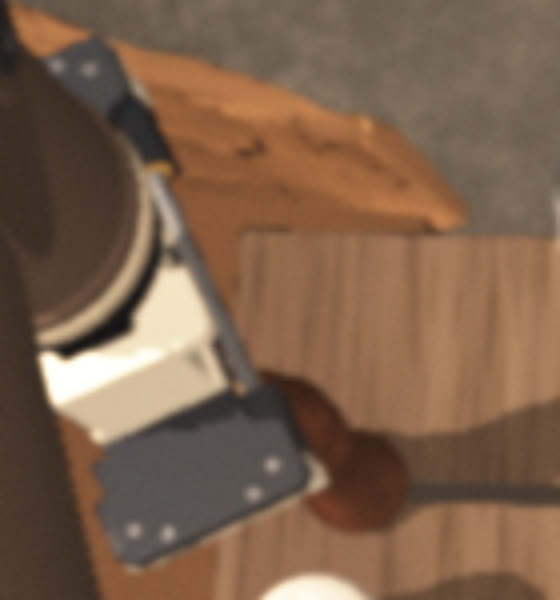

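Request:
{"api": "step_arm", "payload": {
  "series": "-0.2 0.1 3 0 0 0 0; -0.2 0.1 6 0 0 0 0; -0.2 0.1 9 0 0 0 0; -0.2 0.1 11 0 0 0 0; -0.2 0.1 12.5 0 0 0 0; -0.2 0.1 12.5 0 0 0 0; -0.2 0.1 12.5 0 0 0 140; -0.2 0.1 12.5 0 0 0 180; -0.2 0.1 12.5 0 0 0 180; -0.2 0.1 12.5 0 0 0 180; -0.2 0.1 12.5 0 0 0 180; -0.2 0.1 12.5 0 0 0 180",
  "newtons": 25
}}

```text
clock: 3.32
tool_pos: [0.6115, 0.2972, 0.1558]
tcp_rot: [0.0, 0.518, 0.855, 0.0]
wrist_force: [0.9, 1.0, -2.3]
opening: 0.039
```

```bash
python3 -c "
from h import *
go(.562,-.0285,.27,27.5)
from cell import snapshot
d=snapshot('scene');im=d['color'][60:240,200:330];cv2.imwrite('pics/s2c.png',cv2.resize(im,None,fx=3.2,fy=3.2))"
```

```text
t 3.33 pos [0.6115 0.2972 0.1558] ang 27.6 f [ 0.9  1.  -2.3] open 0.039 q [-0.74  0.59  0.33  1.53 -0.21  1.05  0.13]
  -> d cm [-26.58 -19.46 -11.43] rot [ 0.  -0.   0.1] rows 5.57942637785688 0.00646768051922416
```

View pics/s2c.png

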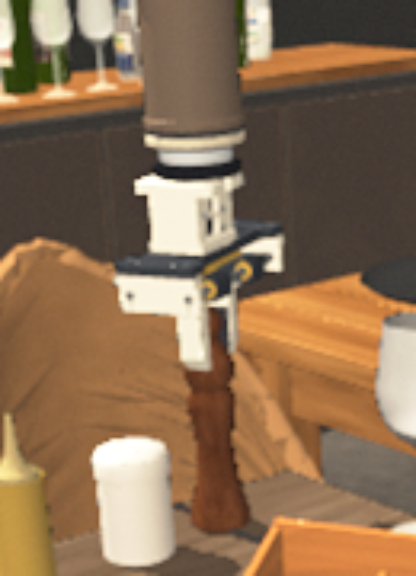

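Request:
{"api": "step_arm", "payload": {
  "series": "0 0 0 0 0 0 180; 0 0 -0.5 0 0 0 180; 0 0 -1 0 0 0 180; 0 0 -1.5 0 0 0 180; 0 0 -1.5 0 0 0 180; 0 0 -1.5 0 0 0 180",
  "newtons": 40
}}

```text
clock: 4.12
tool_pos: [0.6114, 0.2972, 0.1707]
tcp_rot: [-0.0, 0.518, 0.855, -0.0]
wrist_force: [0.1, 0.1, -2.0]
opening: 0.0384
```

```bash
python3 -c "
from h import *
go(.562,-.0285,.27,27.5)
from cell import snapshot
d=snapshot('scene');im=d['color'][60:240,200:330];cv2.imwrite('pics/s3c.png',cv2.resize(im,None,fx=3.2,fy=3.2))"
```

```text
t 4.12 pos [0.6114 0.2972 0.1707] ang 27.6 f [ 0.1  0.1 -2. ] open 0.0384 q [-0.74  0.58  0.33  1.51 -0.2   1.08  0.12]
  -> d cm [-26.59 -19.45  -9.93] rot [-0.  -0.   0.1] rows 5.504809102623799 0.006350911404486878
```

View pics/s3c.png

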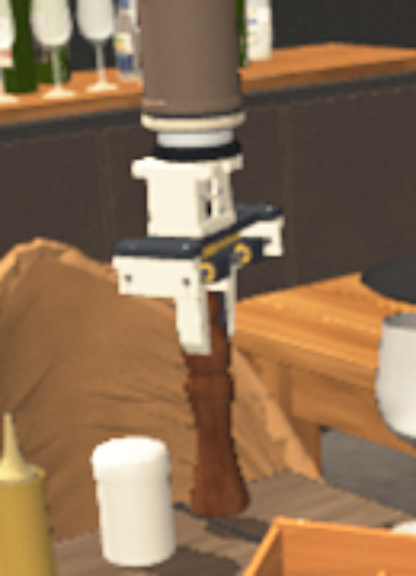

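Request:
{"api": "step_arm", "payload": {
  "series": "0 0 -1.5 0 0 0 180; 0 0 -3.5 0 0 0 180; 0 0 -6 0 0 0 180; 0 0 -8.5 0 0 0 180; -1 -0.8 -9.9 0 0 0 180; -3 -2.2 -9.9 0 0 0 180; -6 -4.4 -9.9 0 0 0 180; -9 -6.6 -9.9 0 0 0 180; -12 -8.8 -9.9 0 0 0 180; -15 -11 -9.9 0 0 0 180; -18 -13.2 -9.9 0 0 0 180; -21 -15.4 -9.9 0 0 0 180; -23.5 -17.2 -9.9 0 0 0 180; -25.5 -18.7 -9.9 0 0 0 180; -26.6 -19.5 -9.9 0 0 0 180; -26.6 -19.5 -9.9 0 0 0 180; -26.6 -19.5 -9.9 0 0 0 180"
}}

```text
clock: 6.3
tool_pos: [0.5616, -0.0278, 0.2694]
tcp_rot: [-0.0, 0.518, 0.856, 0.0]
wrist_force: [0.2, 0.3, -1.6]
opening: 0.0382
```

```bash
python3 -c "
from h import *
go(.562,-.0285,.163,27.5)
from cell import snapshot
for n in('scene','top'):
    d=snapshot(n);np.save(n+'1.npy',d,allow_pickle=True);cv2.imwrite('pics/%s4.png'%n,d['color'])
im=np.hstack([cv2.imread('pics/scene4.png')[100:340,200:440],cv2.imread('pics/top4.png')[180:420,200:440]])
cv2.imwrite('pics/p4.png',cv2.resize(im,(800,400)))
"
```

```text
t 6.3 pos [ 0.5616 -0.0278  0.2694] ang 27.6 f [ 0.2  0.3 -1.6] open 0.0382 q [-0.38  0.31  0.44  1.69 -0.14  1.17  0.58]
  -> d cm [-0.09  0.   10.64] rot [-0.  -0.   0.1] rows 1.7029439257443906 0.013535697380155719
```

View pics/p4.png

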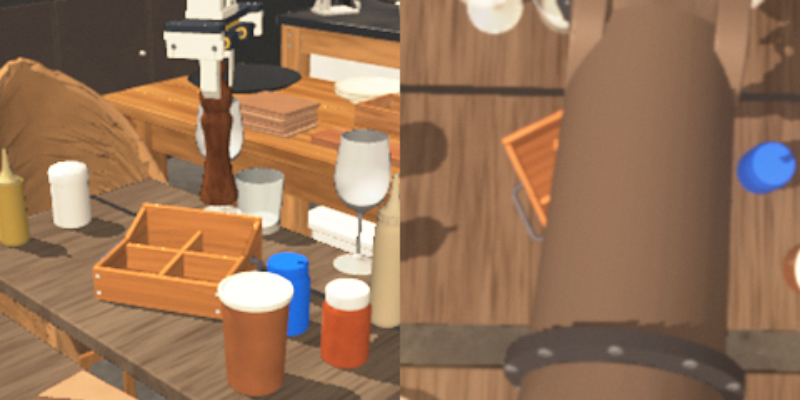

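```bash
cat >> h.py <<'E'
def held(f,c,zs,r=.045):
    W=cloud(load(f)).reshape(-1,3);k=W[np.hypot(W[:,0]-c[0],W[:,1]-c[1])<r]
    print(" bottom z (pct1) over .085", np.round(np.percentile(k[k[:,2]>.085][:,2],.5),4))
    for lo,hi in zs:
        p=k[(k[:,2]>lo)&(k[:,2]<hi)]
        if len(p)>15: print("  z",lo,hi,len(p),np.round(circ(p[:,:2]),4))
E
python3 -c "
from h import *
held('scene1.npy',(.5616,-.0278),[(.11,.125),(.125,.14),(.14,.17),(.17,.2),(.2,.23),(.23,.25)])"
```

```text
bottom z (pct1) over .085 0.1183
  z 0.11 0.125 88 [ 0.5582 -0.0273  0.0256]
  z 0.125 0.14 147 [ 0.558  -0.0281  0.0237]
  z 0.14 0.17 236 [ 0.5568 -0.0283  0.0184]
  z 0.17 0.2 185 [ 0.556  -0.0283  0.0148]
  z 0.2 0.23 198 [ 0.5548 -0.0292  0.0165]
  z 0.23 0.25 160 [ 0.5546 -0.029   0.0175]
```

Request:
{"api": "step_arm", "payload": {
  "series": "-0.1 0 2 0 0 0 180; -0.1 0 4.5 0 0 0 180; -0.1 0 7 0 0 0 180; -0.1 0 8.5 0 0 0 180; -0.1 0 9.5 0 0 0 180; -0.1 0 10 0 0 0 180; -0.1 0 10.2 0 0 0 180; -0.1 0 10.3 0 0 0 180; -0.1 0 10.3 0 0 0 180"
}}

```text
clock: 7.52
tool_pos: [0.5624, -0.0298, 0.1671]
tcp_rot: [0.0, 0.518, 0.855, 0.0]
wrist_force: [0.6, -0.2, -0.3]
opening: 0.0379
```

```bash
python3 -c "
from h import *
go(.562,-.0285,.163,27.5)
from cell import snapshot
for n in('scene',):
    d=snapshot(n);np.save(n+'1.npy',d,allow_pickle=True);cv2.imwrite('pics/%s5.png'%n,cv2.resize(d['color'][100:340,200:440],None,fx=2.5,fy=2.5))
"
```

```text
t 7.53 pos [ 0.5624 -0.0298  0.1671] ang 27.6 f [ 0.6 -0.2 -0.3] open 0.0379 q [-0.34  0.41  0.41  1.83 -0.2   0.95  0.63]
  -> d cm [0.13 0.03 0.41] rot [0.  0.  0.1] rows 0.0686418309705368 0.007030519617842775
```

View pics/scene5.png

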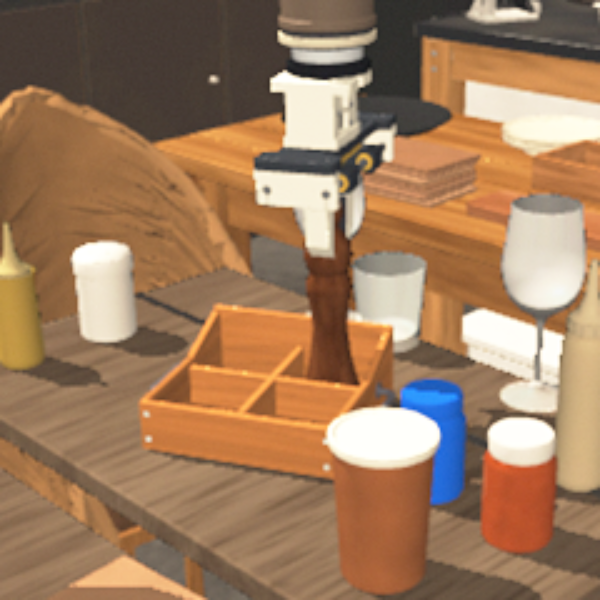

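Request:
{"api": "step_arm", "payload": {
  "series": "0 0 0.1 0 0 0 180; 0 0 0.1 0 0 0 180"
}}

```text
clock: 7.82
tool_pos: [0.5621, -0.0297, 0.1657]
tcp_rot: [-0.0, 0.518, 0.855, 0.0]
wrist_force: [0.1, 0.4, -1.7]
opening: 0.0383
```

Request:
{"api": "step_arm", "payload": {
  "series": "0 0 0.1 0 0 0 180; 0 0 0.15 0 0 0 180"
}}

```text
clock: 8.07
tool_pos: [0.5621, -0.0297, 0.1641]
tcp_rot: [-0.0, 0.518, 0.855, 0.0]
wrist_force: [1.0, -0.4, -1.0]
opening: 0.0379
```

Request:
{"api": "step_arm", "payload": {
  "series": "0 0 0.1 0 0 0 180; 0 0 0.1 0 0 0 180"
}}

```text
clock: 8.32
tool_pos: [0.5624, -0.0298, 0.1634]
tcp_rot: [0.0, 0.518, 0.855, 0.0]
wrist_force: [0.0, -0.2, 0.7]
opening: 0.0381
```

Request:
{"api": "step_arm", "payload": {
  "series": "0 0 0.1 0 0 0 180; 0 0 0.1 0 0 0 180"
}}

```text
clock: 8.57
tool_pos: [0.563, -0.03, 0.1632]
tcp_rot: [0.001, 0.518, 0.855, 0.001]
wrist_force: [0.1, -0.8, 7.1]
opening: 0.038
```

Request:
{"api": "step_arm", "payload": {
  "series": "0 0 -0.1 0 0 0 120; 0 0 -0.1 0 0 0 60; 0 0 -0.1 0 0 0 30; 0 0 -0.1 0 0 0 30; 0 0 -2 0 0 0 30; 0 0 -5 0 0 0 30; 0 0 -9 0 0 0 30; 0 0 -11 0 0 0 30"
}}

```text
clock: 9.57
tool_pos: [0.5628, -0.0299, 0.2743]
tcp_rot: [0.001, 0.518, 0.855, 0.001]
wrist_force: [-0.3, 0.4, -0.3]
opening: 0.0809
```

```bash
python3 -c "
from h import *
go(.400,.2935,.20,27.5)
go(.400,.2935,.107,27.5)
from cell import snapshot
for n in('scene',):
    d=snapshot(n);np.save(n+'1.npy',d,allow_pickle=True);cv2.imwrite('pics/%s6.png'%n,cv2.resize(d['color'][100:340,200:440],None,fx=2.5,fy=2.5))
held('scene1.npy',(.5616,-.0278),[(.03,.06),(.06,.08),(.08,.1),(.1,.12),(.12,.14),(.14,.17),(.17,.2),(.2,.23)])
"
```

```text
t 9.57 pos [ 0.5628 -0.0299  0.2743] ang 27.6 f [-0.3  0.4 -0.3] open 0.0809 q [-0.38  0.3   0.45  1.69 -0.14  1.18  0.58]
  -> d cm [36.21  0.52  7.4 ] rot [0.1 0.1 0.1] rows 5.913948495058471 0.014051163545749092
t 9.57 pos [ 0.5628 -0.0299  0.2743] ang 27.6 f [-0.3  0.4 -0.3] open 0.0809 q [-0.38  0.3   0.45  1.69 -0.14  1.18  0.58]
  -> d cm [36.22  0.49 16.7 ] rot [0.1 0.1 0.1] rows 6.381702834069934 0.014051163545749092
 bottom z (pct1) over .085 0.0899
  z 0.03 0.06 321 [ 0.5659 -0.019   0.0342]
  z 0.06 0.08 179 [ 0.5734 -0.0271  0.0278]
  z 0.08 0.1 107 [ 0.5585 -0.0298  0.0152]
  z 0.1 0.12 115 [ 0.5579 -0.0305  0.017 ]
  z 0.12 0.14 157 [ 0.558  -0.0301  0.0183]
  z 0.14 0.17 210 [ 0.5579 -0.0302  0.0189]
  z 0.17 0.2 175 [ 0.5563 -0.0319  0.0117]
  z 0.2 0.23 98 [ 0.5562 -0.0326  0.0085]
```

View pics/scene6.png

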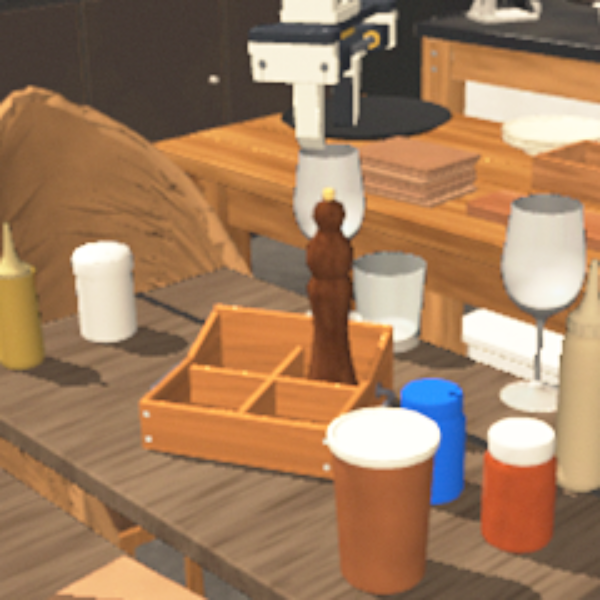

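Request:
{"api": "step_arm", "payload": {
  "series": "2 0 0 0 0 0 30; 6 0.1 0 0 0 0 30; 11 0.2 0.5 0 0 0 30; 16 0.3 2 0 0 0 30; 21 0.3 4 0 0 0 30; 26 0.4 6 0 0 0 30; 31 0.5 7 0 0 0 30; 34.5 0.5 7.4 0 0 0 30; 36.2 0.5 7.4 0 0 0 30; 36.2 0.5 8 0 0 0 30; 36.2 0.5 10 0 0 0 30; 36.2 0.5 13 0 0 0 30; 36.2 0.5 15.5 0 0 0 30; 36.2 0.5 16.6 0 0 0 30; 36.2 0.5 16.7 0 0 0 30; 36.2 0.5 16.7 0 0 0 30",
  "newtons": 25
}}

```text
clock: 11.62
tool_pos: [0.3998, 0.2934, 0.106]
tcp_rot: [0.0, 0.519, 0.855, 0.001]
wrist_force: [0.1, 0.1, 0.4]
opening: 0.0811
```

```bash
python3 -c "
from h import *
go(.4005,.2935,.107,27.5)
from cell import snapshot
for n in('scene','top'):
    d=snapshot(n);np.save(n+'1.npy',d,allow_pickle=True);cv2.imwrite('pics/%s7.png'%n,d['color'])
im=np.hstack([cv2.imread('pics/scene7.png')[120:270,140:290],cv2.imread('pics/top7.png')[210:360,100:250]])
cv2.imwrite('pics/p7.png',cv2.resize(im,(800,400)))
"
```

```text
t 11.62 pos [0.3998 0.2934 0.106 ] ang 27.5 f [0.1 0.1 0.4] open 0.0811 q [-0.91  0.37  0.22  2.04 -0.12  0.74 -0.14]
  -> d cm [-0.02  0.07 -0.1 ] rot [ 0.1 -0.   0. ] rows 0.02063671487454131 0.006856982856869706
```

View pics/p7.png

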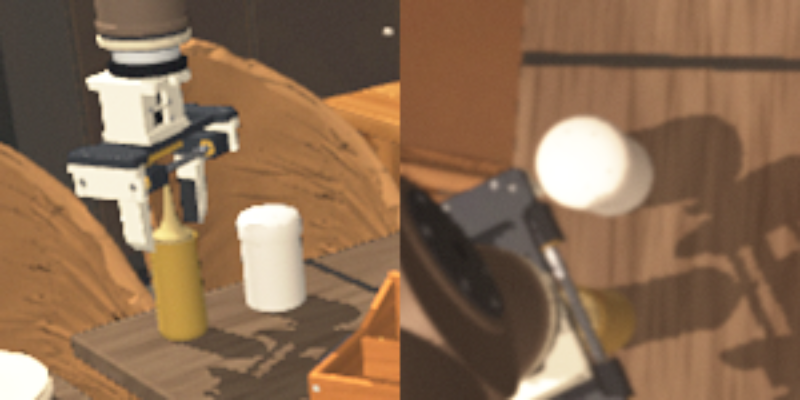

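Request:
{"api": "step_arm", "payload": {
  "series": "0 0 -0.1 0 0 0 100; 0 0 -0.1 0 0 0 190; 0 0 -0.1 0 0 0 190; 0 0 -0.1 0 0 0 190; 0 0 -0.1 0 0 0 190; 0 0 -0.1 0 0 0 190; 0 0 -0.5 0 0 0 190; 0 0 -1.1 0 0 0 190; 0 0 -1.1 0 0 0 190",
  "newtons": 30
}}

```text
clock: 12.85
tool_pos: [0.3991, 0.2936, 0.1167]
tcp_rot: [0.0, 0.518, 0.855, 0.0]
wrist_force: [-0.5, -0.4, -2.6]
opening: 0.0339
```

```bash
python3 -c "
from h import *
go(.5195,.053,.22,27.5)
from cell import snapshot
for n in('scene',):
    d=snapshot(n);np.save(n+'1.npy',d,allow_pickle=True);cv2.imwrite('pics/%s8.png'%n,cv2.resize(d['color'][120:270,140:290],None,fx=3,fy=3))
held('scene1.npy',(.4005,.2935),[(.02,.05),(.05,.08),(.08,.11)])
"
```

```text
t 12.85 pos [0.3991 0.2936 0.1167] ang 27.6 f [-0.5 -0.4 -2.6] open 0.0339 q [-0.92  0.36  0.22  2.03 -0.11  0.76 -0.14]
  -> d cm [-26.9   -0.46 -10.34] rot [ 0.  -0.   0.1] rows 4.611086181464296 0.007374454511742696
 bottom z (pct1) over .085 0.0882
  z 0.02 0.05 193 [0.3971 0.2903 0.0221]
  z 0.05 0.08 194 [0.3964 0.2909 0.0227]
  z 0.08 0.11 205 [0.3955 0.2899 0.0219]
```

View pics/scene8.png

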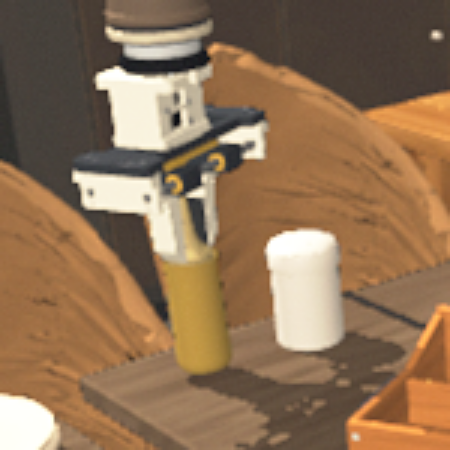

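Request:
{"api": "step_arm", "payload": {
  "series": "0 0 -2 0 0 0 190; 0 0 -5 0 0 0 190; 0 0 -8 0 0 0 190; -1 0 -10 0 0 0 190; -4 -0.1 -10.3 0 0 0 190; -8 -0.1 -10.3 0 0 0 190; -12 -0.2 -10.3 0 0 0 190; -16 -0.3 -10.3 0 0 0 190; -20 -0.3 -10.3 0 0 0 190; -23.5 -0.4 -10.3 0 0 0 190; -26 -0.5 -10.3 0 0 0 190; -26.9 -0.5 -10.3 0 0 0 190; -26.9 -0.5 -10.3 0 0 0 190; -26.9 -0.5 -10.3 0 0 0 190"
}}

```text
clock: 14.65
tool_pos: [0.5186, 0.0541, 0.2191]
tcp_rot: [-0.0, 0.518, 0.856, 0.0]
wrist_force: [0.3, 1.1, -1.6]
opening: 0.0341
```

```bash
python3 -c "
from h import *
go(.5195,.053,.116,27.5)
from cell import snapshot
for n in('scene',):
    d=snapshot(n);np.save(n+'1.npy',d,allow_pickle=True);cv2.imwrite('pics/%s9.png'%n,cv2.resize(d['color'][100:340,200:440],None,fx=2.5,fy=2.5))
held('scene1.npy',(.5195,.053),[(.11,.13),(.13,.15),(.15,.18),(.18,.21)])
"
```

```text
t 14.65 pos [0.5186 0.0541 0.2191] ang 27.7 f [ 0.3  1.1 -1.6] open 0.0341 q [-0.52  0.28  0.4   1.86 -0.12  1.03  0.41]
  -> d cm [-0.15  0.03 10.31] rot [-0.  -0.   0.2] rows 1.64926789878706 0.01636367975319689
 bottom z (pct1) over .085 0.1166
  z 0.11 0.13 124 [0.5165 0.0516 0.0221]
  z 0.13 0.15 155 [0.517  0.0519 0.0225]
  z 0.15 0.18 242 [0.5163 0.052  0.0226]
  z 0.18 0.21 249 [0.5161 0.0523 0.0231]
```

View pics/scene9.png

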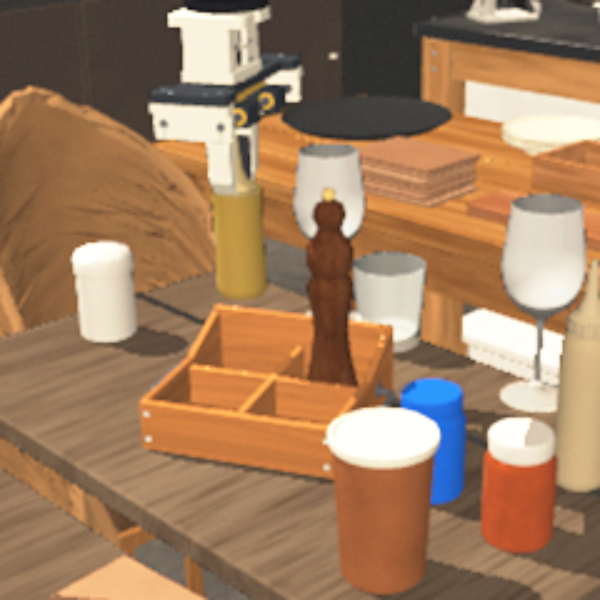

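Request:
{"api": "step_arm", "payload": {
  "series": "-0.1 0 2 0 0 0 190; -0.1 0 4.5 0 0 0 190; -0.1 0 7 0 0 0 190; -0.1 0 8.7 0 0 0 190; -0.1 0 9.6 0 0 0 190; -0.1 0 10 0 0 0 190; -0.1 0 10.2 0 0 0 190; -0.1 0 10.2 0 0 0 190"
}}

```text
clock: 15.7
tool_pos: [0.5198, 0.0519, 0.1176]
tcp_rot: [0.0, 0.518, 0.855, 0.0]
wrist_force: [0.3, 0.3, -1.4]
opening: 0.0339
```

Request:
{"api": "step_arm", "payload": {
  "series": "0 0 0.1 0 0 0 190; 0 0 0.1 0 0 0 190"
}}

```text
clock: 15.95
tool_pos: [0.5196, 0.0518, 0.1164]
tcp_rot: [0.0, 0.518, 0.855, 0.0]
wrist_force: [-0.2, -0.4, -2.9]
opening: 0.0344
```

Request:
{"api": "step_arm", "payload": {
  "series": "0 0 0.1 0 0 0 190; 0 0 0.1 0 0 0 190"
}}

```text
clock: 16.2
tool_pos: [0.5195, 0.0518, 0.1152]
tcp_rot: [-0.0, 0.518, 0.855, -0.0]
wrist_force: [-0.7, -0.3, -1.0]
opening: 0.0341
```

Request:
{"api": "step_arm", "payload": {
  "series": "0 0 0.1 0 0 0 190; 0 0 0.1 0 0 0 190"
}}

```text
clock: 16.45
tool_pos: [0.5198, 0.0518, 0.1144]
tcp_rot: [0.0, 0.518, 0.855, 0.0]
wrist_force: [0.0, -0.1, 0.5]
opening: 0.0341
```

Request:
{"api": "step_arm", "payload": {
  "series": "0 0 0.1 0 0 0 190; 0 0 0.1 0 0 0 190"
}}

```text
clock: 16.7
tool_pos: [0.5206, 0.0518, 0.1141]
tcp_rot: [0.001, 0.518, 0.855, 0.001]
wrist_force: [-1.1, -1.0, 8.9]
opening: 0.0345
```

Request:
{"api": "step_arm", "payload": {
  "series": "0 0 -0.1 0 0 0 140; 0 0 -0.1 0 0 0 80; 0 0 -0.1 0 0 0 44; 0 0 -0.1 0 0 0 44; 0 0 -2 0 0 0 44; 0 0 -5 0 0 0 44; 0 0 -9 0 0 0 44; 0 0 -12.5 0 0 0 44; 0 0 -13.6 0 0 0 44"
}}

```text
clock: 17.82
tool_pos: [0.5204, 0.0519, 0.2512]
tcp_rot: [0.001, 0.518, 0.855, 0.001]
wrist_force: [0.3, -0.7, -0.4]
opening: 0.0756
```

```bash
python3 -c "
from h import *
go(.506,-.304,.23,-65)
go(.506,-.304,.055,-65)
from cell import snapshot
for n in('scene',):
    d=snapshot(n);np.save(n+'1.npy',d,allow_pickle=True);cv2.imwrite('pics/%s10.png'%n,cv2.resize(d['color'][100:340,200:440],None,fx=2.5,fy=2.5))
"
```

```text
t 17.82 pos [0.5204 0.0519 0.2512] ang 27.6 f [ 0.3 -0.7 -0.4] open 0.0756 q [-0.53  0.25  0.41  1.81 -0.11  1.1   0.4 ]
  -> d cm [-30.88 -17.76   2.08] rot [ 0.2 -0.1 92.6] rows 5.708516256487724 8.651021967083294
t 17.82 pos [0.5204 0.0519 0.2512] ang 27.6 f [ 0.3 -0.7 -0.4] open 0.0756 q [-0.53  0.25  0.41  1.81 -0.11  1.1   0.4 ]
  -> d cm [-30.87 -17.81  19.58] rot [ 0.2 -0.1 92.6] rows 6.5058587553134695 8.651021967083294
```

View pics/scene10.png

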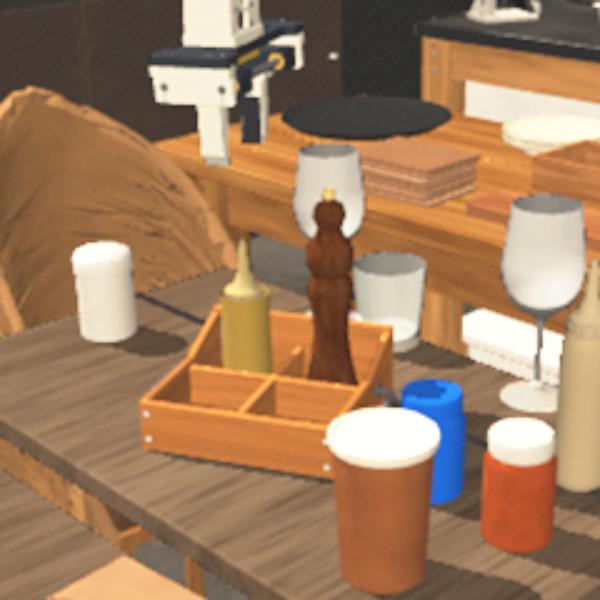

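Request:
{"api": "step_arm", "payload": {
  "series": "-1 -1 -0.5 0 0 7 44; -4 -3 -0.5 0 0 16 44; -7 -4.5 -0.5 0 0 26 44; -11 -7 -0.5 0 0 36 44; -15 -9 -0.5 0 0 46 44; -19 -11.5 -0.5 0 0 56 44; -23 -13.5 -0.5 0 0 66 44; -26.5 -15.5 -0.5 0 0 75 44; -29 -17 0 0 0 83 44; -30.5 -17.7 1 0 0 89 44; -30.9 -17.8 2 0 0 92.6 44; -30.9 -17.8 2 0 0 92.6 44; -30.9 -17.8 2 0 0 92.6 44"
}}

```text
clock: 19.5
tool_pos: [0.5046, -0.3041, 0.2288]
tcp_rot: [-0.0, 0.976, 0.217, -0.0]
wrist_force: [0.1, -0.0, 0.9]
opening: 0.0762
```

```bash
python3 -c "
from h import *
go(.506,-.304,.055,-65)
from cell import snapshot
for n in('scene','top'):
    d=snapshot(n);np.save(n+'1.npy',d,allow_pickle=True);cv2.imwrite('pics/%s11.png'%n,d['color'])
im=np.hstack([cv2.imread('pics/scene11.png')[130:370,290:530],cv2.imread('pics/top11.png')[180:420,350:590]])
cv2.imwrite('pics/p11.png',cv2.resize(im,(800,400)))
"
```

```text
t 19.5 pos [ 0.5046 -0.3041  0.2288] ang -64.9 f [ 0.1 -0.   0.9] open 0.0762 q [-0.12  0.46  0.84  1.71 -0.37  1.14 -0.31]
  -> d cm [ 0.14  0.06 17.38] rot [-0.   0.   0.1] rows 2.781080436682753 0.007786061150944054
```

View pics/p11.png

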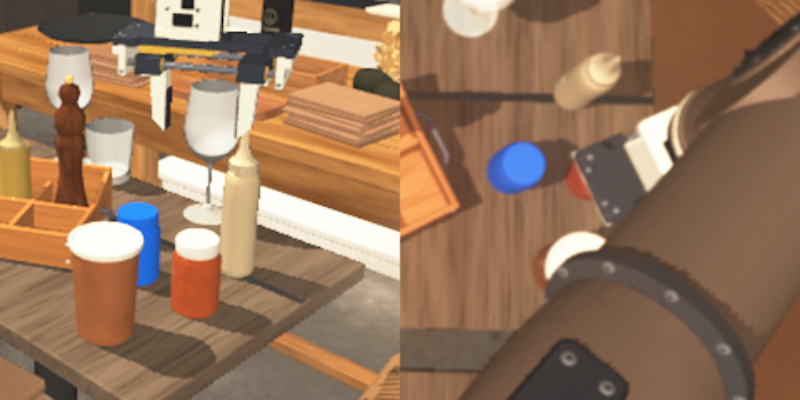

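Request:
{"api": "step_arm", "payload": {
  "series": "0.1 0.1 3 0 0 0 44; 0.1 0.1 6 0 0 0 44; 0.1 0.1 9 0 0 0 44; 0.1 0.1 10 0 0 0 44; 0.1 0.1 10 0 0 0 44"
}}

```text
clock: 20.23
tool_pos: [0.5061, -0.3049, 0.1294]
tcp_rot: [-0.0, 0.976, 0.216, -0.0]
wrist_force: [-0.1, 0.3, 1.1]
opening: 0.0759
```

```bash
python3 -c "
from h import *
go(.506,-.304,.055,-65)
from cell import snapshot
for n in('scene','top'):
    d=snapshot(n);np.save(n+'1.npy',d,allow_pickle=True);cv2.imwrite('pics/%s12.png'%n,d['color'])
im=np.hstack([cv2.imread('pics/scene12.png')[180:360,320:500],cv2.imread('pics/top12.png')[200:380,380:560]])
cv2.imwrite('pics/p12.png',cv2.resize(im,(800,400)))
"
```

```text
t 20.23 pos [ 0.5061 -0.3049  0.1294] ang -65.0 f [-0.1  0.3  1.1] open 0.0759 q [-0.06  0.57  0.76  1.82 -0.47  0.95 -0.23]
  -> d cm [ 0.03 -0.09  7.44] rot [-0.  0. -0.] rows 1.1910429787167365 0.0015006064259558392
```

View pics/p12.png

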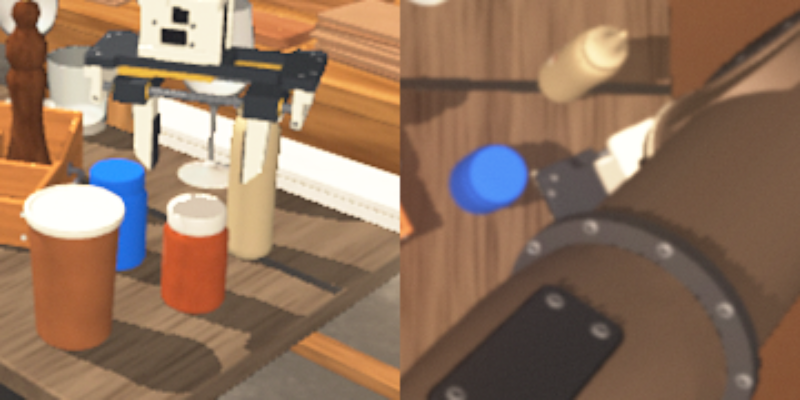

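Request:
{"api": "step_arm", "payload": {
  "series": "0 -0.1 2 0 0 0 44; 0 -0.1 4.5 0 0 0 44; 0 -0.1 6.5 0 0 0 44; 0 -0.1 7.4 0 0 0 44; 0 -0.1 7.4 0 0 0 44; 0 -0.1 7.4 0 0 0 90; 0 -0.1 7.4 0 0 0 140; 0 -0.1 7.4 0 0 0 140; 0 -0.1 7.4 0 0 0 140; 0 -0.1 7.4 0 0 0 140; 0 -0.1 6.9 0 0 0 140; 0 -0.1 6.4 0 0 0 140; 0 -0.1 6.4 0 0 0 140",
  "newtons": 30
}}

```text
clock: 21.95
tool_pos: [0.5057, -0.304, 0.0655]
tcp_rot: [0.0, 0.976, 0.216, 0.0]
wrist_force: [-0.4, -0.1, -1.9]
opening: 0.0576
```

```bash
python3 -c "
from h import *
go(.485,-.0687,.17,-62.5)
from cell import snapshot
for n in('scene','top'):
    d=snapshot(n);np.save(n+'1.npy',d,allow_pickle=True);cv2.imwrite('pics/%s13.png'%n,d['color'])
im=np.hstack([cv2.imread('pics/scene13.png')[180:360,320:500],cv2.imread('pics/top13.png')[200:380,380:560]])
cv2.imwrite('pics/p13.png',cv2.resize(im,(800,400)))
"
```

```text
t 21.95 pos [ 0.5057 -0.304   0.0655] ang -65.0 f [-0.4 -0.1 -1.9] open 0.0576 q [-0.01  0.64  0.7   1.87 -0.55  0.83 -0.17]
  -> d cm [  8.06 -22.21 -10.45] rot [ 0.  -0.  -2.5] rows 4.132935904402708 0.23581612605186533
```

View pics/p13.png

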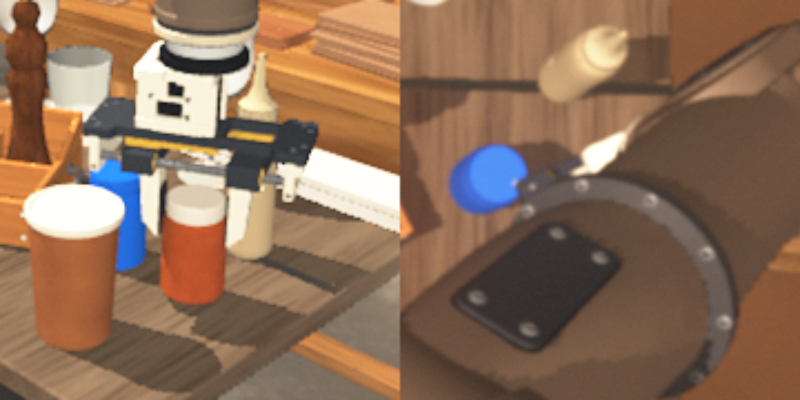

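```bash
python3 -c "
from h import *
go(.483,-.073,.17,-62.5)"
```

```text
t 22.05 pos [ 0.5056 -0.3039  0.0651] ang -65.0 f [ 0.1  0.7 -2.9] open 0.0573 q [-0.01  0.64  0.7   1.87 -0.55  0.83 -0.17]
  -> d cm [  7.7  -21.88 -10.48] rot [-0.  -0.  -2.5] rows 4.072995250409793 0.23585137776500664
```

Request:
{"api": "step_arm", "payload": {
  "series": "0 0 -2 0 0 0 140; 0 0 -5 0 0 0 140; 0 0 -8 0 0 0 140; 0.3 -1 -10 0 0 0 140; 1.4 -4 -10.5 0 0 -1 140; 2.8 -8 -10.5 0 0 -2 140; 4.2 -12 -10.5 0 0 -2.5 140; 5.6 -16 -10.5 0 0 -2.5 140; 6.8 -19.5 -10.5 0 0 -2.5 140; 7.5 -21.4 -10.5 0 0 -2.5 140; 7.7 -21.9 -10.5 0 0 -2.5 140; 7.7 -21.9 -10.5 0 0 -2.5 140; 7.7 -21.9 -10.5 0 0 -2.5 140"
}}

```text
clock: 23.68
tool_pos: [0.483, -0.0741, 0.1704]
tcp_rot: [0.0, 0.972, 0.237, 0.0]
wrist_force: [0.4, -0.2, -2.6]
opening: 0.0575
```

```bash
python3 -c "
from h import *
go(.483,-.073,.0635,-62.5)
from cell import snapshot
for n in('scene',):
    d=snapshot(n);np.save(n+'1.npy',d,allow_pickle=True);cv2.imwrite('pics/%s14.png'%n,cv2.resize(d['color'][100:340,200:440],None,fx=2.5,fy=2.5))
held('scene1.npy',(.483,-.073),[(.11,.13),(.13,.15),(.15,.18),(.18,.21)])
"
```

```text
t 23.68 pos [ 0.483  -0.0741  0.1704] ang -62.6 f [ 0.4 -0.2 -2.6] open 0.0575 q [-0.61  0.35  0.85  2.02 -0.33  0.92 -0.68]
  -> d cm [ 0.05 -0.11 10.69] rot [ 0.  -0.  -0.1] rows 1.7111174641521267 0.011529923095096059
 bottom z (pct1) over .085 0.1179
  z 0.11 0.13 167 [ 0.4803 -0.0748  0.0274]
  z 0.13 0.15 211 [ 0.4801 -0.075   0.0273]
  z 0.15 0.18 371 [ 0.483  -0.0716  0.0314]
  z 0.18 0.21 632 [ 0.4789 -0.0748  0.0275]
```

View pics/scene14.png

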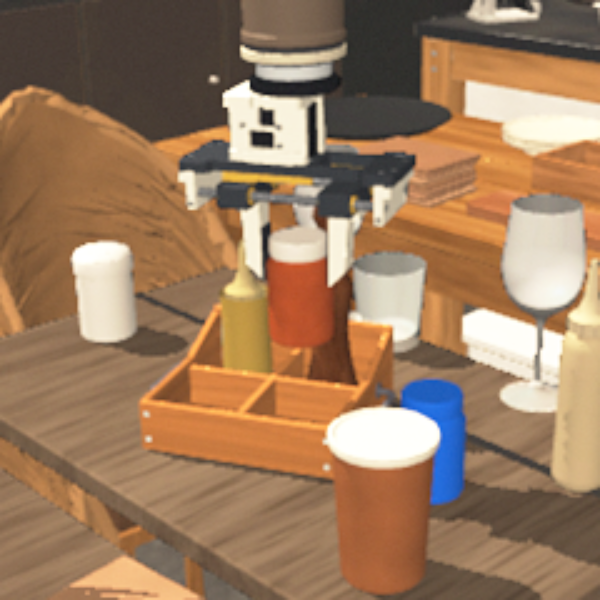

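Request:
{"api": "step_arm", "payload": {
  "series": "0 -0.1 2 0 0 0 140; 0 -0.1 4 0 0 0 140; 0 -0.1 5.5 0 0 0 140; 0 -0.1 5.5 0 0 0 140"
}}

```text
clock: 24.22
tool_pos: [0.4819, -0.0727, 0.1144]
tcp_rot: [-0.0, 0.972, 0.237, -0.001]
wrist_force: [0.7, 0.1, -2.5]
opening: 0.0573
```

Request:
{"api": "step_arm", "payload": {
  "series": "0 0 1.5 0 0 0 140; 0 0 3 0 0 0 140; 0 0 4.3 0 0 0 140; 0 0 4.8 0 0 0 140; 0 0 4.8 0 0 0 140"
}}

```text
clock: 24.85
tool_pos: [0.4824, -0.0723, 0.0669]
tcp_rot: [-0.0, 0.971, 0.237, -0.0]
wrist_force: [-1.1, 0.1, -2.8]
opening: 0.0568
```

Request:
{"api": "step_arm", "payload": {
  "series": "0 0 0.1 0 0 0 140; 0 0 0.1 0 0 0 140"
}}

```text
clock: 25.1
tool_pos: [0.4828, -0.0721, 0.0665]
tcp_rot: [0.0, 0.971, 0.237, 0.0]
wrist_force: [-0.3, 0.4, -2.7]
opening: 0.0573
```

Request:
{"api": "step_arm", "payload": {
  "series": "0 0 0.1 0 0 0 140; 0 0 0.2 0 0 0 140"
}}

```text
clock: 25.35
tool_pos: [0.4827, -0.0721, 0.0643]
tcp_rot: [-0.0, 0.971, 0.237, 0.0]
wrist_force: [-0.0, 0.0, -2.1]
opening: 0.0578
```

Request:
{"api": "step_arm", "payload": {
  "series": "0 0 0.1 0 0 0 140; 0 0 0.1 0 0 0 140"
}}

```text
clock: 25.6
tool_pos: [0.4828, -0.0721, 0.0637]
tcp_rot: [-0.0, 0.971, 0.237, 0.0]
wrist_force: [-2.4, 1.1, 7.2]
opening: 0.0576
```

Request:
{"api": "step_arm", "payload": {
  "series": "0 0 0.1 0 0 0 140; 0 0 0.1 0 0 0 140"
}}

```text
clock: 25.85
tool_pos: [0.4829, -0.0724, 0.0634]
tcp_rot: [-0.0, 0.971, 0.237, 0.001]
wrist_force: [-5.2, 0.8, 20.7]
opening: 0.0573
```

Request:
{"api": "step_arm", "payload": {
  "series": "0 0 -0.2 0 0 0 140; 0 0 -0.2 0 0 0 90; 0 0 -0.2 0 0 0 50; 0 0 -0.2 0 0 0 50; 0 0 -2 0 0 0 50; 0 0 -5 0 0 0 50; 0 0 -9 0 0 0 50; 0 0 -13 0 0 0 50; 0 0 -17 0 0 0 50; 0 0 -18 0 0 0 40"
}}

```text
clock: 27.1
tool_pos: [0.4837, -0.0724, 0.2443]
tcp_rot: [0.0, 0.971, 0.237, 0.002]
wrist_force: [-0.7, 0.2, -0.6]
opening: 0.0765
```

```bash
python3 -c "
from h import *
go(.5145,.2935,.19,-62.5)
go(.5145,.2935,.069,-62.5)
from cell import snapshot
for n in('scene',):
    d=snapshot(n);np.save(n+'1.npy',d,allow_pickle=True);cv2.imwrite('pics/%s15.png'%n,cv2.resize(d['color'][100:340,200:440],None,fx=2.5,fy=2.5))
held('scene1.npy',(.483,-.073),[(.06,.08),(.08,.1)],.035)
held('scene1.npy',(.5195,.053),[(.085,.11),(.11,.12)],.035)
"
```

```text
t 27.1 pos [ 0.4837 -0.0724  0.2443] ang -62.5 f [-0.7  0.2 -0.6] open 0.0765 q [-0.7   0.24  0.92  1.92 -0.22  1.08 -0.78]
  -> d cm [ 19.59 -31.05   5.47] rot [ 0.1 -0.2 -0. ] rows 5.9389785510401625 0.019897484548208024
t 27.1 pos [ 0.4837 -0.0724  0.2443] ang -62.5 f [-0.7  0.2 -0.6] open 0.0765 q [-0.7   0.24  0.92  1.92 -0.22  1.08 -0.78]
  -> d cm [ 19.55 -31.06  17.57] rot [ 0.1 -0.2 -0. ] rows 6.510240432896531 0.019897484548208024
 bottom z (pct1) over .085 0.0863
  z 0.06 0.08 227 [ 0.48   -0.0725  0.0274]
  z 0.08 0.1 196 [ 0.4794 -0.0735  0.0239]
 bottom z (pct1) over .085 0.0852
  z 0.085 0.11 202 [0.5191 0.0514 0.0232]
  z 0.11 0.12 95 [0.5194 0.0498 0.0182]
```

View pics/scene15.png

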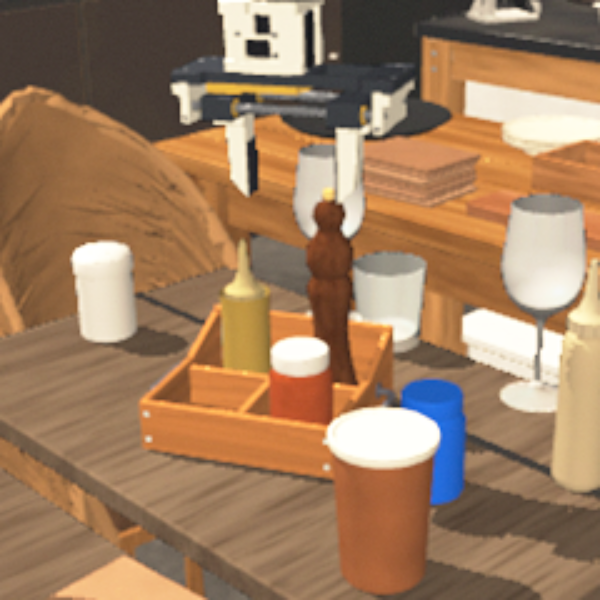

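Request:
{"api": "step_arm", "payload": {
  "series": "1 -1.5 0 0 0 0 10; 3 -4.8 0 0 0 0 0; 5.5 -8.7 0 0 0 0 0; 8 -12.7 0 0 0 0 0; 10.5 -16.6 0 0 0 0 0; 13 -20.6 0.5 0 0 0 0; 15.5 -24.6 2 0 0 0 0; 17.5 -27.8 4 0 0 0 0; 19 -30.2 5.5 0 0 0 0; 19.6 -31.1 5.5 0 0 0 0; 19.6 -31.1 5.5 0 0 0 0; 19.6 -31.1 5.5 0 0 0 0"
}}

```text
clock: 28.65
tool_pos: [0.5136, 0.2925, 0.1878]
tcp_rot: [0.0, 0.972, 0.236, 0.0]
wrist_force: [0.6, -1.4, -0.2]
opening: 0.0917
```

```bash
python3 -c "
from h import *
go(.5145,.2935,.069,-62.5)
from cell import snapshot
for n in('scene','top'):
    d=snapshot(n);np.save(n+'1.npy',d,allow_pickle=True);cv2.imwrite('pics/%s16.png'%n,d['color'])
im=np.hstack([cv2.imread('pics/scene16.png')[120:270,160:310],cv2.imread('pics/top16.png')[210:360,100:250]])
cv2.imwrite('pics/p16.png',cv2.resize(im,(800,400)))
"
```

```text
t 28.65 pos [0.5136 0.2925 0.1878] ang -62.7 f [ 0.6 -1.4 -0.2] open 0.0917 q [-1.13  0.49  0.76  1.75 -0.38  1.05 -1.33]
  -> d cm [ 0.12 -0.05 11.88] rot [ 0.  -0.  -0.2] rows 1.9013826530116622 0.014457463713804224
```

View pics/p16.png

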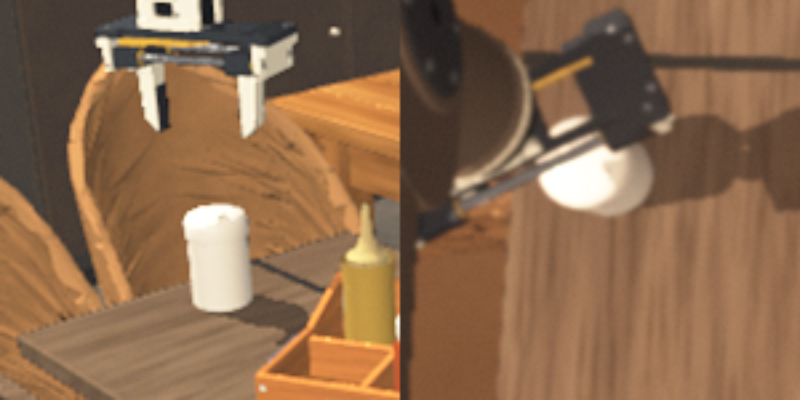

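```bash
python3 -c "
from h import *
f='scene1.npy'
for p in([.5136,.2925,.1878],[.5136,.2925,.104],[.5145,.2935,.104],[.5145,.2935,.0]):
    print((proj(f,p)-[160,120])*400/150)
W=cloud(load(f));
for lo,hi in((.02,.045),(.045,.07),(.07,.095)):
    k=(np.hypot(W[...,0]-.514,W[...,1]-.293)<.045)&(W[...,2]>lo)&(W[...,2]<hi);v,u=np.where(k);print(lo,((np.array([u.min(),u.max()])-160)*400/150).round(), circ(W[k][:,:2]))
"
```

```text
[205.86666667 130.4       ]
[213.06666667 208.53333333]
[213.33333333 208.26666667]
[221.86666667 300.        ]
0.02 [189. 248.] (np.float64(0.5123925815751065), np.float64(0.2928626095614338), np.float64(0.029534387363971654))
0.045 [187. 245.] (np.float64(0.5126514642824049), np.float64(0.2930312216412307), np.float64(0.02986240718350548))
0.07 [181. 245.] (np.float64(0.511935717391693), np.float64(0.2920386164860609), np.float64(0.03062997684090082))
```

Request:
{"api": "step_arm", "payload": {
  "series": "0.1 0 2.5 0 0 0 0; 0.1 0 5.5 0 0 0 0; 0.1 0 8.5 0 0 0 0; 0.1 0 10.8 0 0 0 0; 0.1 0 11.9 0 0 0 0; 0.1 0 11.9 0 0 0 0; 0.1 0 11.9 0 0 0 60; 0.1 0 11.9 0 0 0 110; 0.1 0 11.9 0 0 0 110; 0.1 0 11.9 0 0 0 110; 0.1 0 11.9 0 0 0 110; 0.1 0 11.4 0 0 0 110; 0.1 0 10.9 0 0 0 110; 0.1 0 10.9 0 0 0 110",
  "newtons": 30
}}

```text
clock: 30.5
tool_pos: [0.5139, 0.2948, 0.0785]
tcp_rot: [-0.0, 0.971, 0.237, 0.0]
wrist_force: [-0.6, -0.0, -1.7]
opening: 0.0668
```

```bash
python3 -c "
from h import *
go(.440,.013,.185,-62.5)
from cell import snapshot
for n in('scene',):
    d=snapshot(n);np.save(n+'1.npy',d,allow_pickle=True);cv2.imwrite('pics/%s17.png'%n,cv2.resize(d['color'][120:270,160:310],None,fx=3,fy=3))
"
```

```text
t 30.5 pos [0.5139 0.2948 0.0785] ang -62.5 f [-0.6 -0.  -1.7] open 0.0668 q [-1.06  0.62  0.67  1.85 -0.5   0.84 -1.23]
  -> d cm [-19.56  21.59 -10.66] rot [-0. -0. -0.] rows 4.963328908133032 0.002820271350782683
```

View pics/scene17.png

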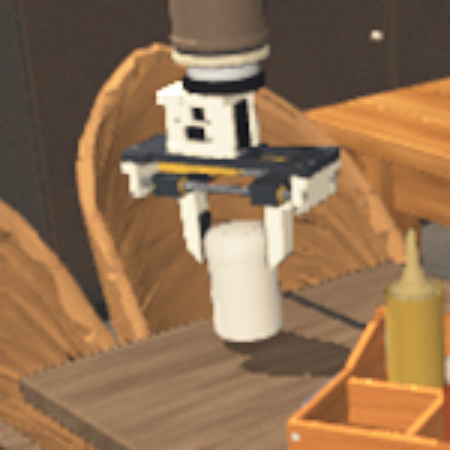

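```bash
python3 -c "
from h import *
from cell import snapshot
d=snapshot('top');np.save('top1.npy',d,allow_pickle=True);cv2.imwrite('pics/t18.png',cv2.resize(d['color'][190:370,220:400],None,fx=3.3,fy=3.3))
A=load('top0.npy');D=cv2.absdiff(A['color'],d['color'])
c=np.array([.5,-.009]);a=np.radians(27.5);R=np.array([[np.cos(a),-np.sin(a)],[np.sin(a),np.cos(a)]])
W=cloud(d).reshape(-1,3);L=(W[:,:2]-c)@R;z=W[:,2]
f=(z>.004)&(z<.013)
def edge(k,i,b):
    h,e=np.histogram(L[k][:,i],bins=b);return [(round(float(x),3),int(n)) for x,n in zip(e,h) if n]
print('front wall',edge((z>.046)&(z<.055)&(L[:,1]>.02)&(L[:,1]<.085)&(L[:,0]<-.06),0,np.arange(-.1,-.06,.002)))
print('divider x',edge((z>.04)&(z<.055)&(L[:,1]>.02)&(L[:,1]<.08)&(abs(L[:,0])<.03),0,np.arange(-.02,.03,.002)))
print('cheek y',edge((z>.046)&(z<.056)&(L[:,0]>-.075)&(L[:,0]<-.01)&(L[:,1]>.07)&(L[:,1]<.105),1,np.arange(.07,.106,.002)))
print('div y',edge((z>.04)&(z<.055)&(L[:,0]>-.075)&(L[:,0]<-.01)&(abs(L[:,1])<.03),1,np.arange(-.03,.03,.002)))
go(.4392,.0147,.185,-62.5)
"
```

```text
front wall [(-0.09, 14), (-0.088, 40), (-0.086, 29), (-0.084, 26), (-0.082, 12)]
divider x [(0.002, 34), (0.004, 27), (0.006, 27), (0.008, 28), (0.01, 7), (0.024, 8), (0.026, 4)]
cheek y [(0.088, 27), (0.09, 34), (0.092, 31), (0.094, 33), (0.096, 5)]
div y [(-0.03, 1), (-0.028, 1), (-0.026, 1), (-0.024, 1), (-0.022, 2), (-0.02, 4), (-0.004, 29), (-0.002, 30), (0.0, 33), (0.002, 34), (0.004, 6)]
t 30.6 pos [0.5138 0.2947 0.0782] ang -62.5 f [ 0.  -0.  -2.4] open 0.0667 q [-1.06  0.62  0.67  1.85 -0.5   0.84 -1.23]
  -> d cm [-19.54  21.4  -10.68] rot [-0.  0. -0.] rows 4.941690083064817 0.0023938557876033635
```

View pics/t18.png

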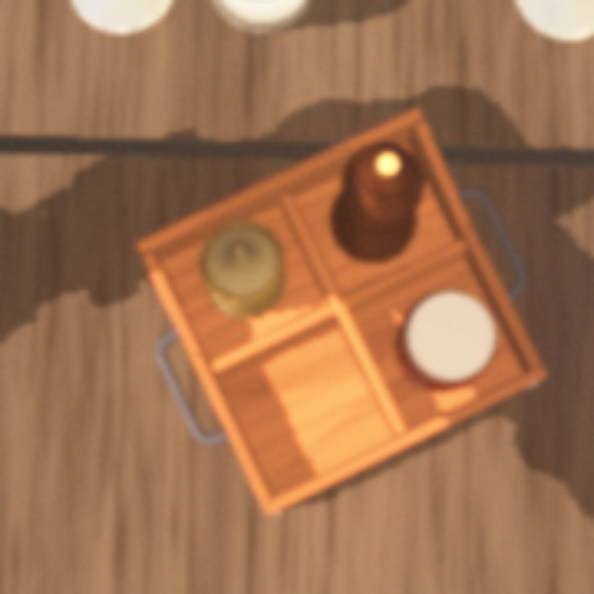

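Request:
{"api": "step_arm", "payload": {
  "series": "0 0 -2 0 0 0 110; 0 0 -5 0 0 0 110; 0 0 -8 0 0 0 110; -1 0.7 -10.2 0 0 0 110; -3.5 2.6 -10.7 0 0 0 110; -7 5.2 -10.7 0 0 0 110; -10.5 7.8 -10.7 0 0 0 110; -14 10.4 -10.7 0 0 0 110; -17 12.6 -10.7 0 0 0 110; -18.5 14.8 -10.7 0 0 0 110; -19 17.4 -10.7 0 0 0 110; -19.3 19.7 -10.7 0 0 0 110; -19.5 21 -10.7 0 0 0 110; -19.5 21.4 -10.7 0 0 0 110; -19.5 21.4 -10.7 0 0 0 110; -19.5 21.4 -10.7 0 0 0 110"
}}

```text
clock: 32.6
tool_pos: [0.4393, 0.0155, 0.1851]
tcp_rot: [-0.0, 0.971, 0.238, -0.0]
wrist_force: [-0.3, -0.6, -1.9]
opening: 0.0669
```

```bash
python3 -c "
from h import *
go(.4395,.0147,.0765,-62.5)
from cell import snapshot
for n in('scene',):
    d=snapshot(n);np.save(n+'1.npy',d,allow_pickle=True);cv2.imwrite('pics/%s19.png'%n,cv2.resize(d['color'][100:340,200:440],None,fx=2.5,fy=2.5))
held('scene1.npy',(.4395,.0147),[(.11,.13),(.13,.15),(.15,.18),(.18,.21)])
"
```

```text
t 32.6 pos [0.4393 0.0155 0.1851] ang -62.5 f [-0.3 -0.6 -1.9] open 0.0669 q [-0.91  0.22  0.91  2.11 -0.22  0.91 -0.96]
  -> d cm [-0.02  0.08 10.86] rot [-0.  0.  0.] rows 1.7377710801209147 0.002927138924385918
 bottom z (pct1) over .085 0.12
  z 0.11 0.13 141 [0.4388 0.0147 0.0305]
  z 0.13 0.15 234 [0.4383 0.0148 0.0305]
  z 0.15 0.18 359 [0.4382 0.0153 0.0306]
  z 0.18 0.21 423 [0.4447 0.02   0.039 ]
```

View pics/scene19.png

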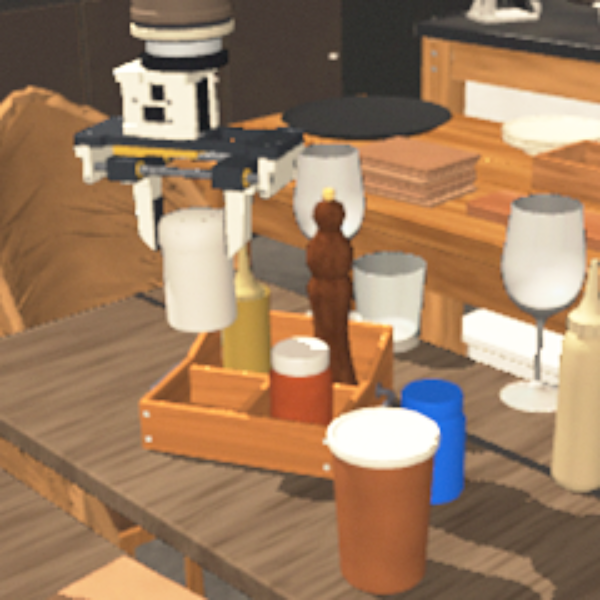

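Request:
{"api": "step_arm", "payload": {
  "series": "0 0.1 2 0 0 0 110; 0 0.1 4 0 0 0 110; 0 0.1 5.5 0 0 0 110; 0 0.1 5.5 0 0 0 110"
}}

```text
clock: 33.15
tool_pos: [0.4393, 0.014, 0.1295]
tcp_rot: [0.0, 0.971, 0.237, -0.001]
wrist_force: [0.4, 0.7, -2.1]
opening: 0.0669
```

Request:
{"api": "step_arm", "payload": {
  "series": "0 0 1.5 0 0 0 110; 0 0 3 0 0 0 110; 0 0 4.3 0 0 0 110; 0 0 5 0 0 0 110; 0 0 5 0 0 0 110"
}}

```text
clock: 33.78
tool_pos: [0.4397, 0.0137, 0.0797]
tcp_rot: [0.0, 0.971, 0.237, -0.001]
wrist_force: [-0.1, 0.1, -1.2]
opening: 0.0666
```

Request:
{"api": "step_arm", "payload": {
  "series": "0 0 0.1 0 0 0 110; 0 0 0.2 0 0 0 110; 0 0 0.2 0 0 0 110"
}}

```text
clock: 34.15
tool_pos: [0.4402, 0.0141, 0.0784]
tcp_rot: [-0.0, 0.971, 0.237, 0.0]
wrist_force: [-0.4, -1.2, -3.1]
opening: 0.0666
```

Request:
{"api": "step_arm", "payload": {
  "series": "0 0 0.1 0 0 0 110; 0 0 0.1 0 0 0 110"
}}

```text
clock: 34.4
tool_pos: [0.44, 0.014, 0.0772]
tcp_rot: [-0.0, 0.971, 0.237, 0.0]
wrist_force: [0.6, -0.3, -2.4]
opening: 0.0668
```

Request:
{"api": "step_arm", "payload": {
  "series": "0 0 0.1 0 0 0 110; 0 0 0.1 0 0 0 110"
}}

```text
clock: 34.65
tool_pos: [0.4404, 0.014, 0.0767]
tcp_rot: [-0.0, 0.971, 0.237, 0.0]
wrist_force: [-1.4, -0.3, 6.7]
opening: 0.0671
```

Contact. Now I'll release, rise and move clear.

Request:
{"api": "step_arm", "payload": {
  "series": "0 0 0 0 0 0 80; 0 0 -0.1 0 0 0 45; 0 0 -0.1 0 0 0 38; 0 0 -0.1 0 0 0 38; 0 0 -0.1 0 0 0 38; 0 0 -2 0 0 0 38; 0 0 -5 0 0 0 38; 0 0 -9 0 0 0 38; 0 0 -13 0 0 0 38; 0 0 -17 0 0 0 38; 0 -3 -17 0 0 0 38; 0 -9 -17 0 0 0 38; 0 -15 -17 0 0 0 38; 0 -21 -17 0 0 0 38; 0 -25 -17 0 0 0 38; 0 -25 -17 0 0 0 38; 0 -25 -17 0 0 0 38"
}}

```text
clock: 36.78
tool_pos: [0.325, 0.2351, 0.2461]
tcp_rot: [0.0, 0.971, 0.237, -0.0]
wrist_force: [0.1, 0.2, -0.0]
opening: 0.0779
```

```bash
python3 -c "
from h import *
from cell import snapshot
go(.4395,.0147,.2,-62.5)
for n in('scene','top'):
    d=snapshot(n);np.save(n+'2.npy',d,allow_pickle=True);cv2.imwrite('pics/%s20.png'%n,d['color'])
W=np.concatenate([cloud(load(n+'2.npy')).reshape(-1,3) for n in('scene','top')])
for nm,c,zs in(('mill',(.560,-.030),((.09,.12),(.14,.17),(.2,.23))),('mustard',(.5195,.052),((.085,.1),(.1,.112),(.15,.17))),('jar',(.4825,-.0725),((.06,.075),(.075,.085),(.095,.105))),('shaker',(.44,.0145),((.06,.08),(.08,.1),(.1,.115)))):
    k=W[np.hypot(W[:,0]-c[0],W[:,1]-c[1])<.036]; print(nm,'top z',np.percentile(k[:,2],99.8).round(4))
    for lo,hi in zs:
        p=k[(k[:,2]>lo)&(k[:,2]<hi)]
        if len(p)>15: print('  ',lo,len(p),np.round(circ(p[:,:2]),4))
im=np.hstack([cv2.imread('pics/scene20.png')[150:330,230:470],cv2.imread('pics/top20.png')[190:370,200:440]])
cv2.imwrite('pics/p20.png',cv2.resize(im,(800,300)))
"
```

```text
t 36.77 pos [0.325  0.2351 0.2461] ang -62.6 f [ 0.1  0.2 -0. ] open 0.0779 q [-1.43  0.01  0.7   2.08 -0.01  1.05 -1.82]
  -> d cm [ 0.   24.83  4.62] rot [ 0.   0.  -0.1] rows 4.041677130909745 0.005526097004359588
mill top z 0.2265
   0.09 169 [ 0.5583 -0.0301  0.0165]
   0.14 294 [ 0.5607 -0.0277  0.0217]
   0.2 340 [ 0.5612 -0.0279  0.0113]
mustard top z 0.1664
   0.085 222 [0.5217 0.0518 0.0237]
   0.1 201 [0.5218 0.0519 0.0237]
   0.15 44 [0.5196 0.0509 0.0041]
jar top z 0.1074
   0.06 176 [ 0.4806 -0.0719  0.0283]
   0.075 214 [ 0.4822 -0.0714  0.0277]
   0.095 705 [ 0.4813 -0.0722  0.0194]
shaker top z 0.1163
   0.06 209 [0.4394 0.013  0.0307]
   0.08 234 [0.4401 0.014  0.033 ]
   0.1 1218 [0.441  0.0135 0.0242]
```

View pics/p20.png

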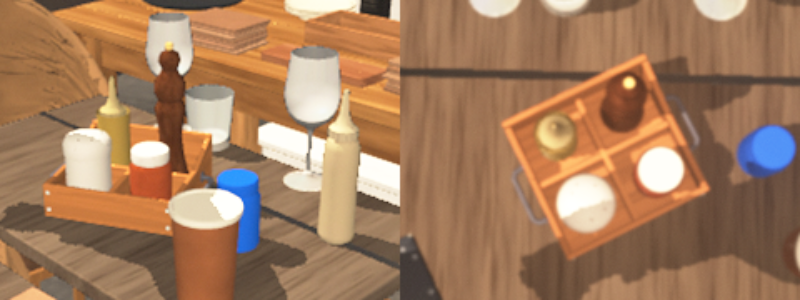

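View pics/top20.png

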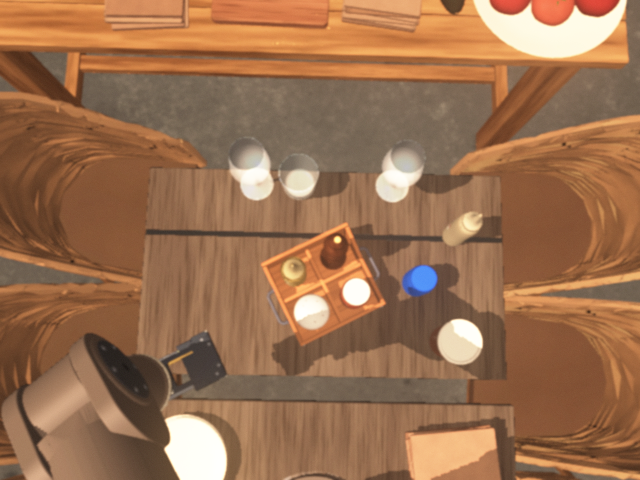

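```bash
python3 -c "
from cell import job
print(job.job_done())"
```

```text
the job is handed in; nothing more can be done
None
```

The caddy is restocked and the job is handed in, at about 37 s on the robot's clock. I placed the pieces in the order you named them:

| Piece | Place in caddy |
|---|---|
| Pepper mill | back right |
| Mustard bottle | back left |
| Chilli jar | front right |
| Steel shaker | front left |

I lowered each piece in 1 mm steps until the wrist felt the floor. Contact was 7 to 9 N for three of them and 21 N for the jar. I released each piece there and lifted clear.

**Last checks:** Both final pictures show all four pieces upright, one to a compartment, with the arm clear. After the third placing, the caddy was still within about 1 mm of where I first measured it. The mayonnaise bottle, sauce pot, blue jar and glasses look unmoved, judged by eye from the pictures.

**What disagreed:**
- The two cameras differed by about 3 to 5 mm sideways, so I used values between them.
- The final top heights were 0.227 m (mill), 0.166 m (mustard), 0.107 m (jar) and 0.116 m (shaker). The jar and shaker read 4 to 5 mm above nominal, in line with the depth noise I saw at the start.
- The mill gripped at 38 mm, not the listed 47 mm, and the mustard cap at 34 mm, not 38 mm. I held both by a narrower part, and neither visibly slipped.

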